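# Strip the two-station filter holder for cleaning

### The arm

A 6-joint arm with a two-finger parallel gripper is mounted at the origin on the work surface. World frame = base frame: x ahead of the robot, y to its left, z up, the work surface at z = 0. Lengths are in m, angles in rad, forces in N, time in s.
With the tool pointing down it reaches from about 0.4 to 0.925 m from the base axis. Payload 3.4 kg.
Tool frame: the origin (TCP) lies at the very end of the fingers, on their centre line; the grasp point (between the pads) lies arm.grip_point_offset behind it (arm.grip_point_offset is the distance from the TCP to the grasp point, in m); z points along the fingers, y is the direction in which the jaws open and shut (so a half turn about z gives the same grasp; the last joint's range is limited). The gripper opens to 85 mm and grips with 20 to 120 N. Pads are 22 mm wide; open, the fingers measure 114 mm over their backs; the gripper's body (76 mm by 85 mm) begins 54 mm behind the grasp point. The pads swing forward as they close: fully open they stand 13 mm farther back than shut.
Start: joints at [-1.244, 0.307, 1.506, -0, 1.328, -0.073], TCP at [0.224, -0.529, 0.231] pointing down, gripper open.
Joint ranges: [-3.12, 3.12], [-1.05, 2.28], [0.14, 2.33], [-1.42, 4.57], [0.1, 2.73], [-2.68, 2.68]. Speed limits (rad/s): [2.57, 2.57, 3.14, 3.14, 3.14, 3.14].

### API

Orientations are given as a unit quaternion [x, y, z, w].
In Python, from station import arm gives the robot as it stands.
- The arm moves only by the shell command python3 -m handwheel 'ROWS' [OPENING] [FORCE]. ROWS is JSON, a list of rows, each a list of 6 numbers: the shift along the world's x, y, z in units of 30 mm (1.0 is 30 mm), then the turn, a rotation vector about the world's x, y, z in rad. A call has 1 to 20 rows; each row shifts and turns the commanded pose from where the row before left it; what a row does not reach is not made up. A row lasts 1/12 s, in which the tool goes at most 41.7 mm and 7.16 degrees, less where a joint would pass 70% of its speed; a pose out of reach is approached as far as the arm can. A call is refused whole if a number of a shift passes 1 or a number of a turn 0.125, either way. A call with a gripper value outside its range is refused whole. OPENING is the finger opening in mm, from 0 to 85.4, set as the call begins (- or left out, the last holds). The fingers move at their own pace and stop on an object; FORCE is the grip in N (left out, the last holds). Time passes only in rows, so rows that do not move let the fingers close. It gives the time, the measured TCP pose, the force and the opening at its end, in the units of the state.
- arm.sense(): the state, without advancing time (a new reading comes with each control period).
- arm.get_image(name): name is "scene" or "top" or "wrist"; returns the picture (420x560x3 uint8, blue, green, red); there is no depth.
- arm.camera_params(name): a dict with "fx", "fy", "cx", "cy" (pixels), "extrinsics" (4x4, takes a point from camera to world coordinates). Camera axes: x right, y down, z forward; pixel columns grow to the right and rows downward; lengths in m; the calibration is good to about 2 mm. A picture is of the moment at which its call begins: read the wrist's pose just before it. camera_params takes no time and is no camera call; for the wrist camera it gives the pose at the moment of the call.
- arm.finish_job(): hands the job in, once; it reports no verdict.
Trained networks look in the newest picture that a camera, given by its name, has taken for a name from the list of things; names that differ only in an ending like _2 or _b are one class to them, and where a whole thing is asked for, a point or a joint stands for the part that bears it (a point fixed in the world has none). Each returns a list of dicts, best first, with "score" (0 to 1); they miss things now and then, are a little off and sometimes report something else, mostly with a low value. They report only what shows in the picture. A call takes as long as a camera call. They do not tell look-alikes from the thing itself.
- arm.find_in(camera, label): "bbox" ([left, top, width, height] in pixels, round what is visible of it).
- arm.masks_of(camera, label): "pixels" (420x560 bool, what is visible of it) and "bbox" ([left, top, width, height] in pixels, round what is visible of it).
- arm.tip_of(camera, label): "at" ([column, row] in pixels: a listed point, or the origin of a listed thing).
The state is a dict: "time_s": time; "q": joint angles; "joint_velocities": joint speeds; "joint_efforts": joint torques, N m; "ee_pos": TCP position; "eef_rot": TCP orientation; "wrist_force": force on the tool from outside, world axes, zero at the start; "wrist_torque": the same for the moment, N m; "width": finger opening in m.
Only numpy, scipy, OpenCV 4.12 (cv2) and the standard library are available. Lean on these libraries where they do the work, as an engineer would, in place of code of your own. Each camera call takes 0.05 s, during which the arm holds its last target.

### The job

Strip the filter holder for cleaning: first swing its blue frame lid up and back past upright so that it stays open, with the parts still inside. Then take the two stacks apart and set every part flat on its own place: the black seal ring over the drying post and right down on its foot, the white cap nozzle-up on the middle of the cork ring, the round perforated disc flat in the round dish, and the square plate flat in the middle of the square tray. Leave the lid open.

Things in the scene. Friction and masses are not known exactly. Their poses are not given: they have to be found in the camera images.
- lid (a joint): Angle of the blue hold-down lid (open frame 115 by 240 mm, 5 mm thick, an 8 mm bar over each stack) of the grey filter holder (130 by 250 mm base, top 12 mm above the bench): 0 shut, pi/2 upright, 2.0 its stop, leaning back from the robot. Light hinge, no latch (lid 0.25 kg): below upright it falls shut, past upright it falls to the stop and stays, its handle then 210 mm above the bench.
- lid_handle (a point): Middle of the round steel bar at the lid's free edge: 10 mm thick, 100 mm long, parallel to the hinge, 40 mm gap between bar and lid edge; 64 mm above the bench when shut. Site turns with the lid; shut, x points level to the hinge, y along the bar, z up. Hinge axis: 160 mm along the point's +x, parallel to y. The bar can turn between the fingers as the handle swings up and over.
- disc_mid (a point): Centre (half-way up) of the round perforated steel disc, 64 mm diameter, 18 mm thick, about 0.3 kg, dotted with small dark holes; z up. It lies on the holder's base in one of two 76 mm square recesses (lip 2.5 mm high, centres 110 mm apart along the handle bar's direction), below the seal ring or the cap.
- plate_mid (a point): Centre (half-way up) of the plain square aluminium plate, 56 by 56 mm, 18 mm thick, about 0.15 kg; x and y along its edges, z up. It lies in the holder's other recess, below the other of the two top parts.
- seal_mid (a point): Centre (half-way up) of the black seal ring (rigid), 46 mm outside, 26 mm hole, 14 mm thick, about 0.04 kg; z up. It lies on top of the disc or the plate.
- cap_mid (a point): Centre of the round body (7 mm above its underside) of the white nozzle cap: body 42 mm diameter, 14 mm thick, with a nozzle about 13 mm wide standing 10 mm above it; about 0.05 kg; z up along the nozzle. It lies on top of the disc or the plate.
- dish: Round blue enamel shallow dish, fixed to the bench: 92 mm outside, 84 mm inside, floor 6 mm and rim 9.5 mm above the bench. Origin at the centre of its underside.
- tray: Square grey shallow tray, fixed to the bench: 92 mm outside, 84 mm inside, floor 6 mm and rim 9.5 mm above the bench; x and y along its sides. The square plate may lie in it at any turn. Origin at the centre of its underside.
- post: Drying post, fixed to the bench: a steel pin 12 mm thick with a round top 40 mm above the bench, standing on a flat round black foot 66 mm wide and 8 mm high. Origin at the centre of its underside.
- cork: Cork ring (flask stand), fixed to the bench: 80 mm outside, 26 mm hole, 24 mm high, flat top. Origin at the centre of its underside.
There are look-alikes about, which are no part of the job. Leave any purple or yellow look-alike of the cork alone.

How it is judged:
On the way:
1. the lid is swung open past vertical while the four parts are still in the holder (value of joint lid above 1.7 rad and distance of each of disc_mid, plate_mid, seal_mid, cap_mid from where it was at the start of the episode below 0.03 m), for 0.2 s.
At the end, for the whole second after the job is handed in: Lid open beyond 1.7 rad; disc flat in the dish (centre within 12 mm), plate flat in the tray (15 mm), seal over the post on its foot (10 mm), cap nozzle-up on the cork ring (13 mm); each within 3 mm of its seated height, tilt under 0.1 rad, at rest (value of joint lid above 1.7 rad and horizontal distance between disc_mid and dish below 0.012 m and z of disc_mid in the frame of dish between 0.012 and 0.018 m and angle between each of disc_mid, plate_mid, seal_mid, cap_mid's own z axis and vertical below 0.1 rad and horizontal distance between plate_mid and tray below 0.015 m and z of plate_mid in the frame of tray between 0.012 and 0.018 m and horizontal distance between seal_mid and post below 0.01 m and z of seal_mid in the frame of post between 0.012 and 0.018 m and horizontal distance between cap_mid and cork below 0.013 m and z of cap_mid in the frame of cork between 0.028 and 0.034 m and linear speed of each of disc, plate, seal, cap below 0.02 m/s and angular speed of each of disc, plate, seal, cap below 0.3 rad/s); the robot touches nothing.
It also fails if it takes over 144 s, if anything falls off the work surface, if the arm or the gripper's body presses on something with over 40 N, if the wrist force passes 120 N, or if a joint passes its speed limit or range.

## Working session

There is one attempt and no reset: what is moved stays moved. The work goes in short steps, Python scripts to look and compute and a shell command to move; the robot and the scene stay as the last step left them, time stands still between calls to the robot, and variables do not carry over. Pictures are saved under pics/ and viewed, and the job is handed in when it is done.

```bash
ls -la; mkdir -p pics; cat > h.py <<'E'
import numpy as np, cv2
from station import arm
from scipy.spatial.transform import Rotation as R
def snap(cam,name):
    im=arm.get_image(cam); im=np.asarray(im); cv2.imwrite('pics/'+name+'.png',im); return im
def ray(cam,px):
    p=arm.camera_params(cam); E=np.array(p['extrinsics'])
    d=E[:3,:3]@np.array([(px[0]-p['cx'])/p['fx'],(px[1]-p['cy'])/p['fy'],1.]); return E[:3,3],d
def at(cam,px,z):
    o,d=ray(cam,px); return o+d*(z-o[2])/d[2]
def proj(cam,P):
    p=arm.camera_params(cam); E=np.linalg.inv(np.array(p['extrinsics'])); c=E[:3,:3]@np.array(P)+E[:3,3]
    return np.array([p['fx']*c[0]/c[2]+p['cx'],p['fy']*c[1]/c[2]+p['cy']])
E
python3 - <<'E'
from h import *
np.set_printoptions(precision=4,suppress=True)
s=arm.sense();print(s, arm.grip_point_offset)
for c in ['scene','top','wrist']:
    snap(c,c+'0'); p=arm.camera_params(c); print(c,p['fx'],np.array(p['extrinsics']))
E
```

```text
total 12
drwxr-xr-x  3 agent agent 4096 Dec  7 14:35 .
drwxr-xr-x 23 root  root  4096 Dec  7 14:35 ..
drwxr-xr-x  2 agent agent 4096 Dec  7 14:35 pics
{'time_s': 0.0, 'q': array([-1.2435,  0.3076,  1.5077,  0.    ,  1.3284, -0.0735]), 'joint_velocities': array([ 0.0007, -0.0002, -0.0011,  0.0017,  0.0003,  0.0005]), 'joint_efforts': array([  0.0027, -45.7549, -25.1919,   0.0003,   0.0134,   0.    ]), 'ee_pos': array([ 0.2241, -0.5288,  0.2304]), 'eef_rot': array([ 0.98  ,  0.1991, -0.0001, -0.001 ]), 'wrist_force': array([-0.4685, -0.0111, -0.2688]), 'wrist_torque': array([ 0.0263, -0.0285, -0.0303]), 'width': 0.08512274530127352} 0.0187
scene 448.0789082517943 [[ 0.033   0.8516 -0.5231  1.027 ]
 [ 0.9994 -0.0217  0.0278 -0.0443]
 [ 0.0123 -0.5237 -0.8518  0.8482]
 [ 0.      0.      0.      1.    ]]
top 514.5518108551775 [[ 0.0131 -0.981   0.1938  0.294 ]
 [-0.9999 -0.0139 -0.0026  0.0065]
 [ 0.0053 -0.1937 -0.981   1.3413]
 [ 0.      0.      0.      1.    ]]
wrist 342.15164756376134 [[ 0.3898 -0.8768 -0.2816  0.2965]
 [-0.9209 -0.3717 -0.1174 -0.5   ]
 [-0.0018  0.305  -0.9523  0.3722]
 [ 0.      0.      0.      1.    ]]
```

View pics/scene0.png

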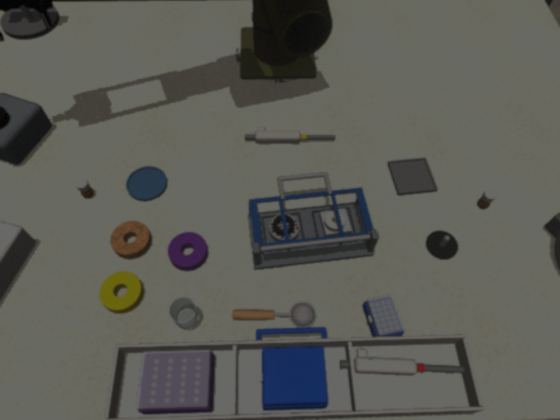

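View pics/top0.png

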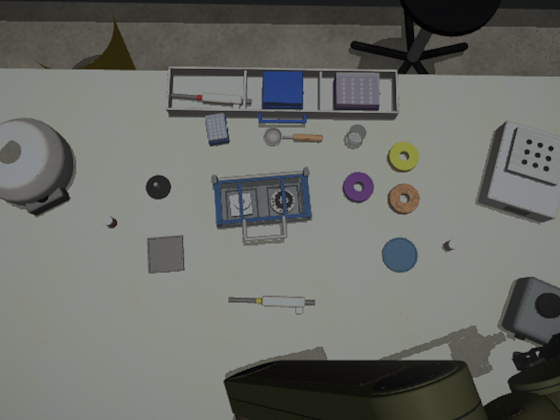

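```bash
python3 - <<'E'
from h import *
np.set_printoptions(precision=4,suppress=True)
Z=dict(lid_handle=.064,disc_mid=.021,plate_mid=.021,seal_mid=.037,cap_mid=.037,dish=.0,tray=0,post=0,cork=0)
for c in ['top','scene']:
    for l,z in Z.items():
        for r in arm.tip_of(c,l)[:4]: print(c,l,round(r['score'],2),np.round(r['at'],1),at(c,r['at'],z))
E
```

```text
top lid_handle 0.58 [262.  235.4] [0.476  0.0468 0.064 ]
top disc_mid 0.7 [283.5 200.3] [ 0.5758 -0.0064  0.021 ]
top plate_mid 0.67 [239.8 204.5] [0.563  0.1079 0.021 ]
top seal_mid 0.68 [282.6 199.4] [ 0.5748 -0.0039  0.037 ]
top cap_mid 0.66 [242.3 204.1] [0.5608 0.1002 0.037 ]
top dish 0.57 [397.6 257.4] [ 0.4321 -0.3063  0.    ]
top tray 0.69 [165.5 253.3] [0.4346 0.2996 0.    ]
top post 0.7 [159.6 188.5] [0.6079 0.325  0.    ]
top cork 0.92 [403.7 197.3] [ 0.5931 -0.3277  0.    ]
top cork 0.85 [357.1 188.8] [ 0.6146 -0.2034  0.    ]
top cork 0.66 [404.5 156. ] [ 0.7079 -0.3337  0.    ]
scene lid_handle 0.93 [305.5 179.2] [0.4792 0.0463 0.064 ]
scene lid_handle 0.38 [147.2 186.4] [ 0.4895 -0.2882  0.064 ]
scene disc_mid 0.64 [284.7 230.4] [ 0.5789 -0.0013  0.021 ]
scene seal_mid 0.5 [281.4 223.9] [ 0.572  -0.0083  0.037 ]
scene cap_mid 0.68 [332.  222.6] [0.5717 0.0972 0.037 ]
scene dish 0.8 [146.5 185. ] [ 0.4417 -0.3101  0.    ]
scene dish 0.22 [334.2 224.4] [0.5555 0.108  0.    ]
scene tray 0.58 [413.4 177.7] [0.4363 0.3049 0.    ]
scene post 0.78 [442. 248.] [0.6185 0.3303 0.    ]
scene cork 0.66 [123.7 292.8] [ 0.6992 -0.3247  0.    ]
scene cork 0.6 [131.1 241.1] [ 0.5846 -0.3256  0.    ]
scene cork 0.55 [185.7 254.9] [ 0.6199 -0.2084  0.    ]
```

The top view shows the holder at (262,200), handle bar at (265,238), post (158,187) and tray (166,254). Dish is at (400,254). There are three rings: brown cork at (404,198), purple at (358,187) and yellow at (404,156). The blue box with its own handle at (283,90–119) could be taken for the lid. I choose the handle at (265,238) and the brown ring, and will check both in a crop.

```bash
python3 - <<'E'
from h import *
np.set_printoptions(precision=4,suppress=True)
t=cv2.imread('pics/top0.png');s=cv2.imread('pics/scene0.png')
a=cv2.resize(t[165:250,205:320],(800,591),interpolation=cv2.INTER_CUBIC);cv2.imwrite('pics/ct.png',cv2.convertScaleAbs(a,alpha=1.6))
a=cv2.resize(s[165:270,240:385],(800,579),interpolation=cv2.INTER_CUBIC);cv2.imwrite('pics/cs.png',cv2.convertScaleAbs(a,alpha=1.8))
a=cv2.resize(t[140:280,340:460],(514,600),interpolation=cv2.INTER_CUBIC);cv2.imwrite('pics/cr.png',cv2.convertScaleAbs(a,alpha=1.6))
E
```

```text
(no output)
```

View pics/ct.png

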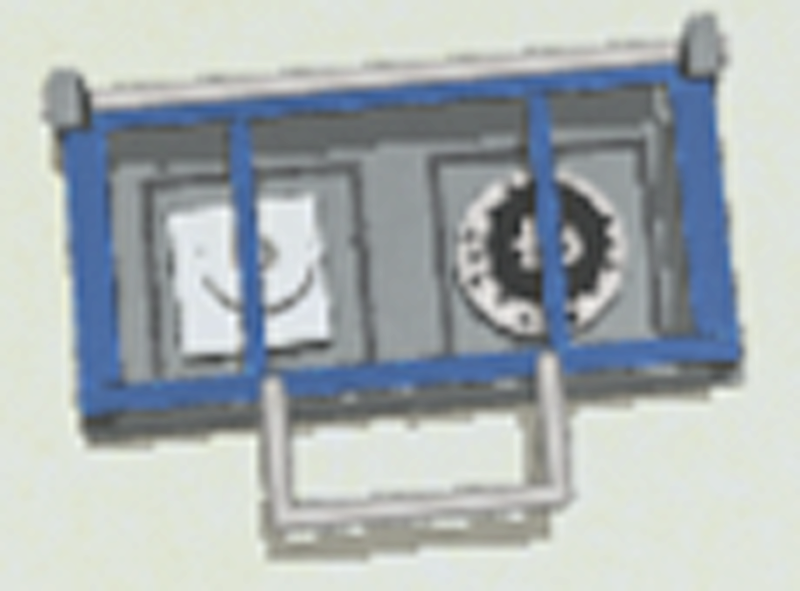

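View pics/cs.png

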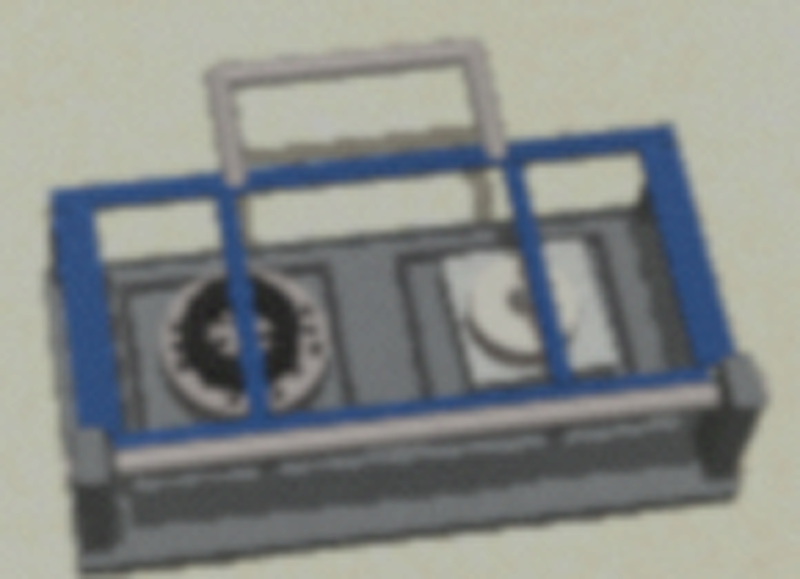

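View pics/cr.png

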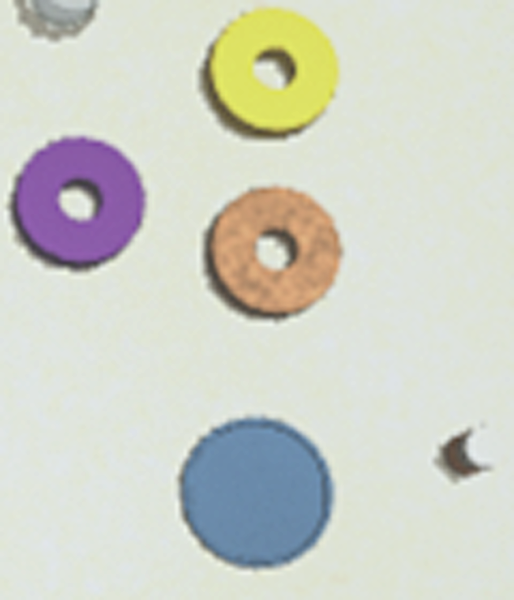

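Crops confirm it. Seal ring on the disc is in the right recess and the cap on the plate in the left one. The brown speckled ring at top (404,198) is the cork. Now measuring the handle and fixtures.

```bash
cat >> h.py <<'E'
def tri(a,b):
    o1,d1=ray('top',a);o2,d2=ray('scene',b);d1/=np.linalg.norm(d1);d2/=np.linalg.norm(d2)
    s=np.linalg.lstsq(np.c_[d1,-d2],o2-o1,rcond=None)[0]
    p,q=o1+s[0]*d1,o2+s[1]*d2; return (p+q)/2,np.linalg.norm(p-q)
def go(target,yaw=None):
    s=arm.sense();d=np.array(target)-s['ee_pos'];y=R.from_quat(s['eef_rot']).as_matrix()[:,1]
    print('pos',s['ee_pos'],'shift units',np.round(d/.03,2),'yawang',np.arctan2(y[1],y[0]))
    if yaw is not None:
        e=yaw-np.arctan2(y[1],y[0]); e=(e+np.pi/2)%np.pi-np.pi/2; print('turn',e)
E
python3 - <<'E'
from h import *
np.set_printoptions(precision=4,suppress=True)
c=lambda p:np.array(p)/6.957+[205,165]
d=lambda p:np.array(p)/5.517+[240,165]
for n,a,b in [('barL',(285,513),(478,52)),('barR',(560,491),(222,70)),]:
    print(n,at('top',c(a),.064),at('scene',d(b),.064),tri(c(a),d(b)))
for n,a,b in [('hingeL',(85,98),(715,393)),('hingeR',(685,58),(115,458))]:
    print(n,at('top',c(a),.064),at('scene',d(b),.064),tri(c(a),d(b)))
# fixtures via masks
Z=dict(dish=.0095,tray=.0095,cork=.024,post=.008)
for cam in ['top','scene']:
  arm.get_image(cam)
  for l,z in Z.items():
    for r in arm.masks_of(cam,l)[:3]:
        m=np.uint8(r['pixels']);cs=max(cv2.findContours(m,0,1)[0],key=cv2.contourArea)
        h=cv2.convexHull(cs); (ce,ax,an)=cv2.fitEllipse(h) if len(h)>4 else (None,)*3
        pts=np.array([at(cam,p[0],z)[:2] for p in h]); (x,y),rad=cv2.minEnclosingCircle(np.float32(pts))
        rect=cv2.minAreaRect(np.float32(pts))
        print(cam,l,round(r['score'],2),np.round(ce,1),at(cam,ce,z)[:2],'circ',x,y,rad,'rect',rect)
E
```

```text
barL [0.4671 0.0867 0.064 ] [0.4678 0.0927 0.064 ] (array([0.4675, 0.0897, 0.0639]), np.float64(0.005989235377455694))
barR [ 0.4764 -0.0121  0.064 ] [ 0.4739 -0.0075  0.064 ] (array([ 0.4761, -0.0098,  0.0673]), np.float64(0.004325111314519023))
hingeL [0.6197 0.1641 0.064 ] [0.6197 0.164  0.064 ] (array([0.6197, 0.1641, 0.064 ]), np.float64(0.0001639615031153755))
hingeR [ 0.6381 -0.0564  0.064 ] [ 0.6398 -0.0515  0.064 ] (array([ 0.6387, -0.054 ,  0.0621]), np.float64(0.004934231317800092))
top dish 0.64 [399.1 255. ] [ 0.4374 -0.3081] circ 0.4369980990886688 -0.3088108003139496 0.04661507159471512 rect ((0.4377136826515198, -0.30790722370147705), (0.08627346903085709, 0.09028048813343048), 44.255760192871094)
top tray 0.66 [164.8 254.1] [0.4314 0.2992] circ 0.43137839436531067 0.29911911487579346 0.06053948029875755 rect ((0.43112343549728394, 0.2993427515029907), (0.09433691203594208, 0.09273763746023178), 5.317948341369629)
top cork 0.91 [403.2 198.8] [ 0.5837 -0.3201] circ 0.5845214128494263 -0.319845974445343 0.042855966836214066 rect ((0.5840659737586975, -0.320372998714447)
[... 1604 characters left out ...]
2167), 45.805389404296875)
scene cork 0.66 [131.4 240.1] [ 0.5947 -0.3175] circ 0.5935788154602051 -0.31775274872779846 0.04467782378196716 rect ((0.5946031808853149, -0.31706905364990234), (0.08615928143262863, 0.07867103070020676), 8.925811767578125)
scene cork 0.61 [188.1 251.3] [ 0.6235 -0.1994] circ 0.6230356693267822 -0.19788706302642822 0.045275989919900894 rect ((0.6217260956764221, -0.20051762461662292), (0.08029431104660034, 0.08535914868116379), 88.4875717163086)
scene post 0.68 [441.6 244.6] [0.6144 0.3278] circ 0.6131267547607422 0.3274051249027252 0.03564683347940445 rect ((0.6141121983528137, 0.32796114683151245), (0.06411232054233551, 0.06973657011985779), 39.981468200683594)
```

```bash
python3 - <<'E'
from h import *
np.set_printoptions(precision=4,suppress=True)
go([.472,.040,.13],.086)
E
```

```text
pos [ 0.2243 -0.5294  0.2313] shift units [ 8.26 18.98 -3.38] yawang -1.1700327561546915
turn 1.2560327561546916
```

```bash
python3 -m handwheel '[[0.41,0.95,0,0,0,0.063],[0.41,0.95,0,0,0,0.063],[0.41,0.95,0,0,0,0.063],[0.41,0.95,0,0,0,0.063],[0.41,0.95,0,0,0,0.063],[0.41,0.95,0,0,0,0.063],[0.41,0.95,0,0,0,0.063],[0.41,0.95,0,0,0,0.063],[0.41,0.95,0,0,0,0.063],[0.41,0.95,0,0,0,0.063],[0.41,0.95,0,0,0,0.063],[0.41,0.95,0,0,0,0.063],[0.41,0.95,0,0,0,0.063],[0.41,0.95,0,0,0,0.063],[0.41,0.95,0,0,0,0.063],[0.41,0.95,0,0,0,0.063],[0.41,0.95,0,0,0,0.063],[0.41,0.95,0,0,0,0.063],[0.41,0.95,0,0,0,0.063],[0.41,0.95,0,0,0,0.063]]' 30 20
python3 - <<'E'
from h import *
np.set_printoptions(precision=4,suppress=True)
im=snap('wrist','w1')
for r in arm.tip_of('wrist','lid_handle')[:2]: print(r['score'],r['at'],at('wrist',r['at'],.064))
go([.472,.040,.13],.086)
print(arm.sense()['q'])
E
```

```text
time_s: 3.22
ee_pos: [0.4707, 0.0421, 0.2315]
eef_rot: [0.673, 0.739, 0.0, 0.0]
wrist_force: [1.2, 0.1, -0.1]
width: 0.0302
0.77 [277.3, 185.4] [0.4715 0.0414 0.064 ]
pos [0.4724 0.0442 0.2316] shift units [-0.01 -0.14 -3.39] yawang 0.095548683789993
turn -0.009548683789992962
[ 0.0026  0.1644  1.7058  0.002   1.2692 -0.0935]
```

View pics/w1.png

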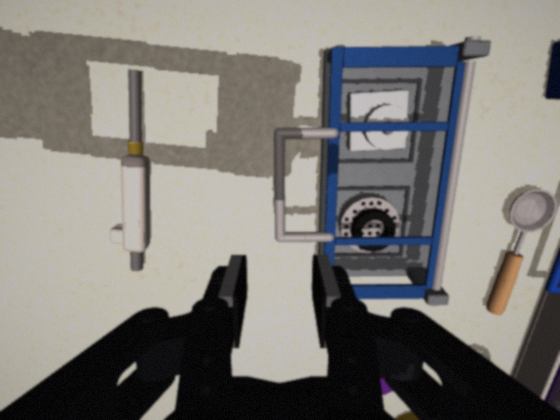

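Wrist picture: the bar at (279,185) stands between the fingers (246 and 318 columns), parallel to the pads. Descending.

```bash
python3 -m handwheel '[[0,-0.02,-0.8,0,0,0],[0,-0.02,-0.8,0,0,0],[0,-0.02,-0.8,0,0,0],[0,-0.02,-0.8,0,0,0],[0,0,-0.8,0,0,0],[0,0,-0.8,0,0,0],[0,0,-0.7,0,0,0],[0,0,-0.5,0,0,0],[0,0,-0.2,0,0,0],[0,0,0,0,0,0],[0,0,0,0,0,0]]' 30 20
python3 -m handwheel '[[0,0,0,0,0,0],[0,0,0,0,0,0],[0,0,0,0,0,0],[0,0,0,0,0,0],[0,0,0,0,0,0],[0,0,0,0,0,0]]' 0 25
python3 - <<'E'
from h import *
im=snap('wrist','w2');snap('top','t2')
E
```

```text
time_s: 4.23
ee_pos: [0.4705, 0.0378, 0.0456]
eef_rot: [0.675, 0.738, -0.0, 0.0]
wrist_force: [0.3, 0.3, 1.2]
width: 0.0299
time_s: 4.73
ee_pos: [0.4713, 0.038, 0.0464]
eef_rot: [0.674, 0.738, 0.001, 0.001]
wrist_force: [0.3, -1.2, 6.9]
width: 0.0091
```

View pics/w2.png

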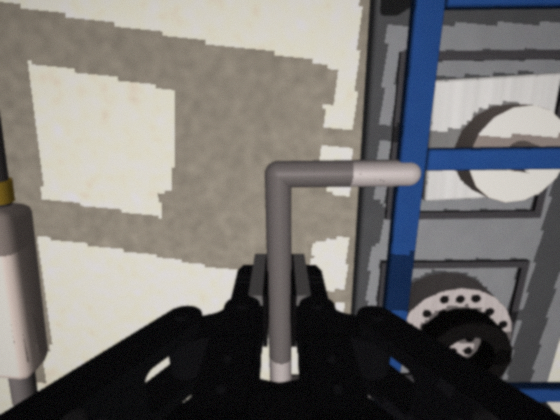

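The bar is gripped (width 9.1 mm). Swinging along the 160 mm arc.

```bash
python3 -m handwheel '[[0.03,0,0.53,0,0,0],[0.08,0.01,0.53,0,0,0],[0.13,0.01,0.52,0,0,0],[0.18,0.02,0.5,0,0,0],[0.23,0.02,0.48,0,0,0],[0.28,0.02,0.455,0,0,0],[0.32,0.03,0.425,0,0,0],[0.36,0.03,0.39,0,0,0],[0.4,0.035,0.35,0,0,0],[0.43,0.04,0.31,0,0,0]]' 0 25
python3 - <<'E'
from h import *
im=snap('scene','s3')
s=arm.sense();print(s['ee_pos'],s['wrist_force'],s['width'])
E
```

```text
time_s: 5.67
ee_pos: [0.5383, 0.0448, 0.1805]
eef_rot: [0.674, 0.738, -0.003, -0.004]
wrist_force: [-9.9, -0.3, 9.8]
width: 0.0086
[0.54254148 0.04522234 0.18301928] [-11.14854015   1.37773178  18.97592951] 0.008851536402032385
```

View pics/s3.png

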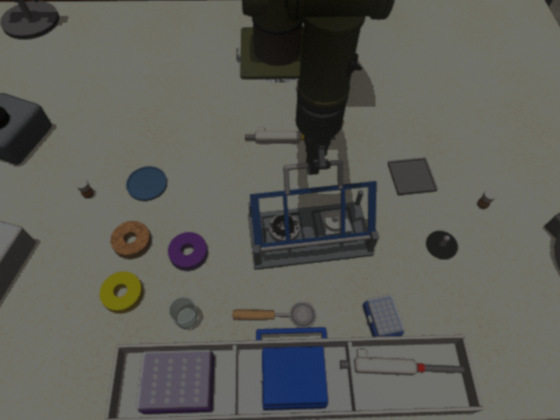

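Lid is about half-way up (handle near (315,160)) and follows. Continuing.

```bash
python3 -m handwheel '[[0.46,0.04,0.265,0,0,0],[0.485,0.04,0.22,0,0,0],[0.505,0.045,0.17,0,0,0],[0.52,0.045,0.115,0,0,0],[0.53,0.045,0.065,0,0,0],[0.53,0.045,0.01,0,0,0],[0.53,0.045,-0.04,0,0,0],[0.525,0.045,-0.095,0,0,0],[0.51,0.045,-0.145,0,0,0],[0,0,0,0,0,0]]' 0 25
python3 - <<'E'
from h import *
im=snap('scene','s4')
s=arm.sense();print(s['ee_pos'],s['wrist_force'],s['width'])
E
```

```text
time_s: 6.55
ee_pos: [0.6843, 0.0593, 0.1968]
eef_rot: [0.674, 0.739, 0.003, -0.0]
wrist_force: [1.6, 5.1, 4.4]
width: 0.0087
[0.68333053 0.05916873 0.19711708] [1.47270503 4.76831661 2.29343505] 0.0089481793360536
```

View pics/s4.png

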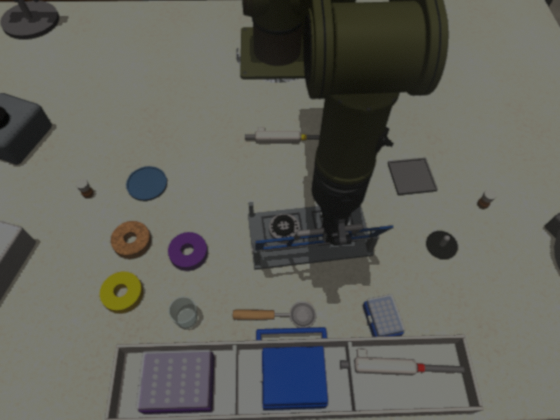

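Lid is past upright, at about 1.9 rad. Releasing and lifting straight off.

```bash
python3 -m handwheel '[[0,0,0,0,0,0],[0,0,0,0,0,0],[0,0,0,0,0,0],[0,0,0,0,0,0],[0,0,0.4,0,0,0],[0,0,0.8,0,0,0],[0,0,0.8,0,0,0],[0,0,0.8,0,0,0],[-0.8,0,0.4,0,0,0],[-0.9,0,0,0,0,0],[-0.9,0,0,0,0,0],[-0.9,0,0,0,0,0],[-0.9,0,0,0,0,0],[-0.9,0,0,0,0,0],[-0.6,0,0,0,0,0],[-0.3,0,0,0,0,0],[0,0,0,0,0,0]]' 40 25
python3 - <<'E'
from h import *
np.set_printoptions(precision=4,suppress=True)
print(arm.camera_params('wrist')['extrinsics'])
snap('scene','s5');snap('top','t5');
t=cv2.imread('pics/top0.png')
snap('wrist','w5')
for c in ['wrist','top','scene']:
  for l,z in [('lid_handle',.21),('disc_mid',.021),('plate_mid',.021),('seal_mid',.037),('cap_mid',.037)]:
    for r in arm.tip_of(c,l)[:1]: print(c,l,r['score'],r['at'],at(c,r['at'],z))
E
```

```text
time_s: 8.02
ee_pos: [0.4936, 0.0563, 0.2942]
eef_rot: [0.675, 0.738, 0.0, 0.0]
wrist_force: [-0.1, -0.8, -0.6]
width: 0.0403
[[ 0.996   0.0848  0.0286  0.4866]
 [ 0.0894 -0.9484 -0.3042  0.133 ]
 [ 0.0013  0.3055 -0.9522  0.4357]
 [ 0.      0.      0.      1.    ]]
wrist lid_handle 0.72 [557.4, 229.3] [0.6945 0.0607 0.21  ]
wrist disc_mid 0.73 [333.4, 217.5] [ 0.5733 -0.0096  0.021 ]
wrist plate_mid 0.78 [338.2, 127.5] [0.563  0.1032 0.021 ]
wrist seal_mid 0.76 [336.5, 221.2] [ 0.5738 -0.0084  0.037 ]
wrist cap_mid 0.71 [340.9, 131.5] [0.5632 0.1002 0.037 ]
top disc_mid 0.45 [283.1, 203.0] [ 0.5686 -0.0055  0.021 ]
top plate_mid 0.46 [242.0, 205.6] [0.5601 0.102  0.021 ]
top seal_mid 0.63 [282.2, 200.0] [ 0.5732 -0.0029  0.037 ]
scene lid_handle 0.65 [331.6, 236.5] [0.6944 0.0638 0.21  ]
scene disc_mid 0.85 [285.8, 228.0] [0.5732 0.0013 0.021 ]
scene plate_mid 0.57 [333.4, 220.3] [0.5572 0.1035 0.021 ]
scene seal_mid 0.64 [284.0, 223.9] [ 0.5722 -0.0029  0.037 ]
scene cap_mid 0.87 [334.2, 223.2] [0.5732 0.1016 0.037 ]
```

View pics/w5.png

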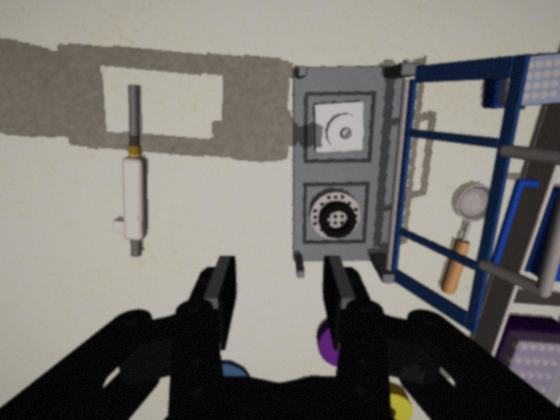

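View pics/s5.png

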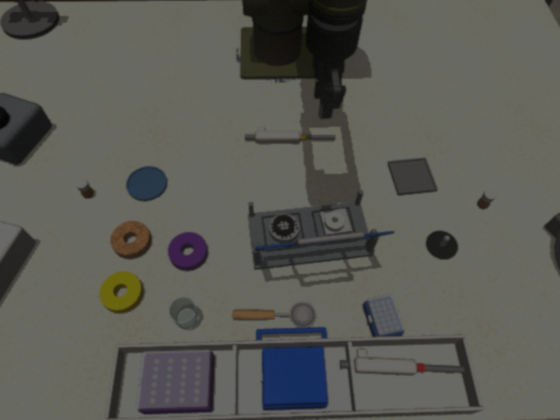

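Wrist view: lid leans fully back. The stacks are unmoved: cap on plate at (345,130), seal on disc at (336,215). Handle at x≈0.694 gives about 1.98 rad. Next is the seal ring.

```bash
python3 - <<'E'
from h import *
np.set_printoptions(precision=4,suppress=True)
go([.573,-.006,.15],.088)
E
```

```text
pos [0.4954 0.0565 0.293 ] shift units [ 2.59 -2.08 -4.77] yawang 0.09003499399353528
turn -0.00203499399353535
```

```bash
python3 -m handwheel '[[0.37,-0.3,-0.2,0,0,0],[0.37,-0.3,-0.7,0,0,0],[0.37,-0.3,-0.8,0,0,0],[0.37,-0.3,-0.8,0,0,0],[0.37,-0.3,-0.8,0,0,0],[0.37,-0.3,-0.8,0,0,0],[0.37,-0.28,-0.67,0,0,0],[0,0,0,0,0,0],[0,0,0,0,0,0],[0,0,0,0,0,0]]' 62 30
cat >> h.py <<'E'
def ell(cam,l,z,k=0):
    for r in arm.masks_of(cam,l)[:1]:
        m=np.uint8(r['pixels']);cs=max(cv2.findContours(m,0,1)[0],key=cv2.contourArea)
        h=cv2.convexHull(cs);pts=np.array([at(cam,p[0],z)[:2] for p in h])
        (x,y),rad=cv2.minEnclosingCircle(np.float32(pts)); rc=cv2.minAreaRect(np.float32(pts))
        print(cam,l,round(r['score'],2),'bbox',r['bbox'],'circ',np.round((x,y,rad),4),'rect',np.round(rc[0],4),np.round(rc[1],4),round(rc[2],1))
E
python3 - <<'E'
from h import *
np.set_printoptions(precision=4,suppress=True)
snap('wrist','w6')
ell('wrist','seal_mid',.044);ell('wrist','disc_mid',.030)
for l,z in [('disc_mid',.021),('seal_mid',.037)]:
    for r in arm.tip_of('wrist',l)[:1]: print(l,r['score'],r['at'],at('wrist',r['at'],z))
print(arm.sense()['ee_pos'])
E
```

```text
time_s: 9.75
ee_pos: [0.5733, -0.0061, 0.1501]
eef_rot: [0.675, 0.738, 0.0, -0.0]
wrist_force: [0.2, -0.6, 0.3]
width: 0.0618
wrist seal_mid 0.55 bbox [253.4, 171.4, 60.3, 57.5] circ [ 0.5752 -0.0055  0.024 ] rect [ 0.5754 -0.0055] [0.0444 0.0469] 5.1
wrist disc_mid 0.56 bbox [239.1, 153.4, 82.4, 76.5] circ [ 0.5743 -0.0028  0.0335] rect [ 0.5745 -0.004 ] [0.0648 0.0633] 68.6
disc_mid 0.66 [278.4, 196.9] [ 0.5737 -0.0089  0.021 ]
seal_mid 0.57 [280.4, 198.9] [ 0.5748 -0.0056  0.037 ]
[ 0.5734 -0.0056  0.1512]
```

View pics/w6.png

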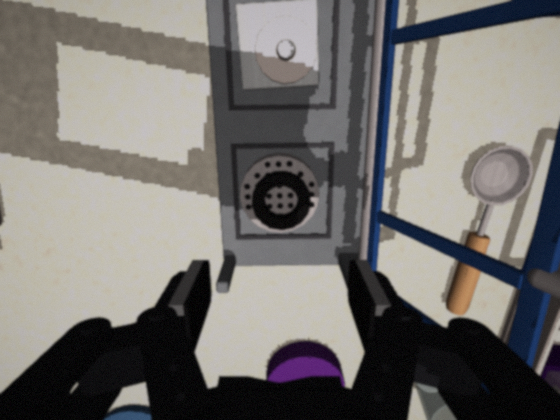

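Seal ring is at (281,199), centred between the fingers, world (0.575,−0.0055). Going down to z 0.030 and gripping.

```bash
python3 -m handwheel '[[0.05,0,-0.6,0,0,0],[0,0,-0.8,0,0,0],[0,0,-0.8,0,0,0],[0,0,-0.8,0,0,0],[0,0,-0.6,0,0,0],[0,0,-0.3,0,0,0],[0,0,-0.1,0,0,0],[0,0,0,0,0,0],[0,0,0,0,0,0]]' 62 30
python3 -m handwheel '[[0,0,0,0,0,0],[0,0,0,0,0,0],[0,0,0,0,0,0],[0,0,0,0,0,0],[0,0,0,0,0,0]]' 30 30
python3 - <<'E'
from h import *
snap('wrist','w7');print(arm.sense()['ee_pos'],arm.sense()['wrist_force'])
E
```

```text
time_s: 10.75
ee_pos: [0.5755, -0.0059, 0.0309]
eef_rot: [0.675, 0.738, 0.001, 0.001]
wrist_force: [1.4, 0.1, 0.8]
width: 0.0623
time_s: 11.17
ee_pos: [0.5757, -0.006, 0.0315]
eef_rot: [0.675, 0.738, 0.001, 0.001]
wrist_force: [-0.0, 0.5, 6.0]
width: 0.0441
[ 0.57574273 -0.00601177  0.03154972] [-0.79722703  0.71401835  6.09395844]
```

View pics/w7.png

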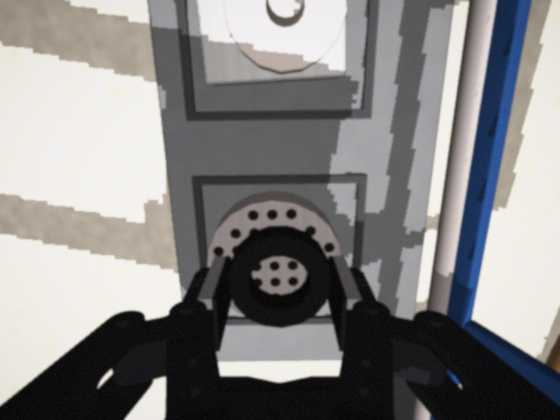

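```bash
python3 -m handwheel '[[0,0,0.1,0,0,0],[0,0,0.3,0,0,0],[0,0,0.6,0,0,0],[0,0,0.8,0,0,0],[0,0,0.8,0,0,0],[0,0,0.8,0,0,0],[0,0.3,0.5,0,0,0],[0,0.7,0.1,0,0,0],[0,0.9,0,0,0,0],[0,0.9,0,0,0,0],[0,0.9,0,0,0,0],[0,0.9,0,0,0,0],[0,0.9,0,0,0,0],[0,0.9,0,0,0,0],[0,0.9,0,0,0,0],[0,0.6,0,0,0,0],[0,0.3,0,0,0,0],[0,0,0,0,0,0],[0,0,0,0,0,0]]' 30 30
python3 - <<'E'
from h import *
np.set_printoptions(precision=4,suppress=True)
snap('wrist','w8')
s=arm.sense();print(s['ee_pos'],s['wrist_force'],s['width'])
ell('wrist','post',.008)
for l,z in [('post',0)]:
    for r in arm.tip_of('wrist',l)[:2]: print(l,r['score'],r['at'],at('wrist',r['at'],z))
snap('scene','s8')
ell('scene','seal_mid',.15)
E
```

```text
time_s: 12.8
ee_pos: [0.5744, 0.2397, 0.15]
eef_rot: [0.674, 0.739, -0.0, 0.0]
wrist_force: [-0.3, -1.3, -0.6]
width: 0.0442
[0.5743 0.2391 0.1499] [ 0.2279 -0.1301 -0.5334] 0.043834799252595154
wrist post 0.59 bbox [294.1, 38.8, 82.8, 91.3] circ [0.6121 0.3257 0.0335] rect [0.6116 0.3256] [0.0651 0.0648] 51.4
post 0.91 [335.1, 85.7] [0.612  0.3265 0.    ]
scene seal_mid 0.58 bbox [404.0, 179.5, 18.0, 20.1] circ [0.5697 0.2387 0.0257] rect [0.5669 0.234 ] [0.0256 0.0508] 59.5
```

View pics/w8.png

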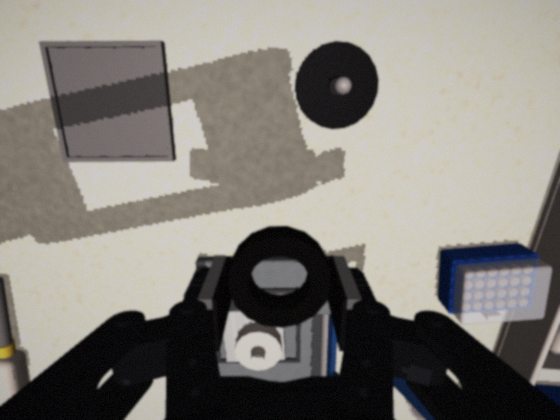

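The ring is held at (279,275) and the post is at (336,85), giving (0.612,0.326). Moving above the post.

```bash
python3 - <<'E'
from h import *
for p in [(40,42),(163,41),(175,160),(68,162)]: print(at('wrist',p,.0095))
E
python3 -m handwheel '[[0.13,0.3,0,0,0,0],[0.25,0.6,-0.2,0,0,0],[0.35,0.8,-0.6,0,0,0],[0.3,0.7,-0.6,0,0,0],[0.15,0.35,-0.4,0,0,0],[0.08,0.14,-0.2,0,0,0],[0,0,0,0,0,0],[0,0,0,0,0,0],[0,0,0,0,0,0]]' 30 30
python3 - <<'E'
from h import *
np.set_printoptions(precision=4,suppress=True)
snap('wrist','w9');snap('scene','s9');t=snap('top','t9');a=cv2.imread('pics/scene0.png')
s=cv2.imread('pics/s9.png');
v=np.hstack([cv2.resize(s[170:270,390:490],(400,400)),cv2.resize(t[145:245,105:205],(400,400))]);cv2.imwrite('pics/v9.png',cv2.convertScaleAbs(v,alpha=1.6))
s=arm.sense();print(s['ee_pos'],s['wrist_force'],s['width'])
E
```

```text
[0.3858846  0.33750527 0.0095    ]
[0.47784496 0.34631704 0.0095    ]
[0.48638904 0.25678692 0.0095    ]
[0.39773324 0.24727745 0.0095    ]
time_s: 13.8
ee_pos: [0.6124, 0.3259, 0.0906]
eef_rot: [0.675, 0.738, -0.0, 0.0]
wrist_force: [0.0, -0.5, 0.5]
width: 0.0439
[0.6127 0.3261 0.0912] [ 0.9019  0.6907 -0.1546] 0.04357018734990449
```

View pics/w9.png

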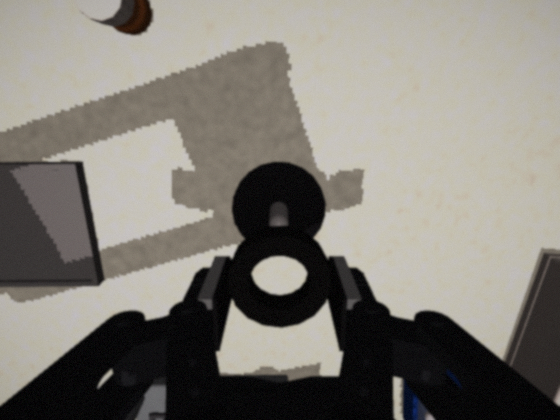

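View pics/v9.png

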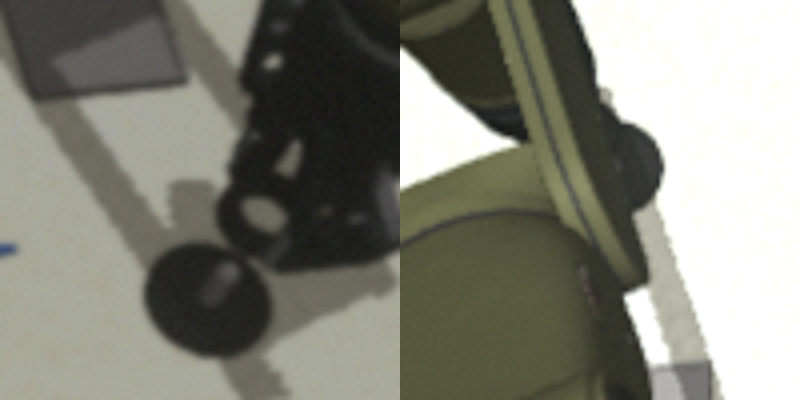

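```bash
python3 - <<'E'
from h import *
np.set_printoptions(precision=4,suppress=True)
e=arm.sense()['ee_pos']
print('tcp axis ring',proj('wrist',e+[0,0,.0125]), 'pin top',proj('wrist',[e[0],e[1],.04]),'foot',proj('wrist',[e[0],e[1],.008]),proj('wrist',[e[0],e[1]+.033,.008]),proj('wrist',[e[0]+.033,e[1],.008]))
ell('wrist','post',.008)
E
```

```text
tcp axis ring [278.9447 284.1046] pin top [278.7903 228.8533] foot [278.7425 211.7326] [283.1267 164.937 ] [325.9128 215.6759]
wrist post 0.82 bbox [234.6, 160.9, 89.6, 77.6] circ [0.6123 0.3287 0.0332] rect [0.6118 0.3348] [0.0647 0.0537] 5.0
```

```bash
python3 - <<'E'
from h import *
np.set_printoptions(precision=4,suppress=True)
im=cv2.imread('pics/w9.png');e=arm.sense()['ee_pos'];print(e)
g=im.max(axis=2)
# ring outer lower/upper edges along column 279 & hole
print([ (r,int(g[r,279])) for r in range(225,335,2)])
for dz in (.010,.0125,.015):
    print(dz,at('wrist',(279,275),e[2]+dz)-e, at('wrist',(279,327),e[2]+dz)-e)
cv2.imwrite('pics/w9c.png',cv2.convertScaleAbs(cv2.resize(im[140:340,200:360],(640,800))[:600*800//800],alpha=3,beta=10)[200:800])
E
```

```text
[0.6127 0.3261 0.0911]
[(225, 80), (227, 14), (229, 10), (231, 4), (233, 8), (235, 11), (237, 13), (239, 11), (241, 11), (243, 18), (245, 17), (247, 10), (249, 8), (251, 11), (253, 10), (255, 72), (257, 182), (259, 198), (261, 198), (263, 199), (265, 200), (267, 199), (269, 199), (271, 197), (273, 201), (275, 200), (277, 198), (279, 200), (281, 199), (283, 200), (285, 197), (287, 199), (289, 198), (291, 198), (293, 182), (295, 82), (297, 8), (299, 7), (301, 4), (303, 10), (305, 10), (307, 5), (309, 6), (311, 8), (313, 7), (315, 13), (317, 12), (319, 12), (321, 14), (323, 13), (325, 18), (327, 119), (329, 190), (331, 194), (333, 198)]
0.01 [-0.0002  0.003   0.01  ] [ 0.0021 -0.0236  0.01  ]
0.0125 [-0.0004  0.0044  0.0125] [ 0.002  -0.0217  0.0125]
0.015 [-0.0005  0.0058  0.015 ] [ 0.0018 -0.0198  0.015 ]
```

View pics/w9c.png

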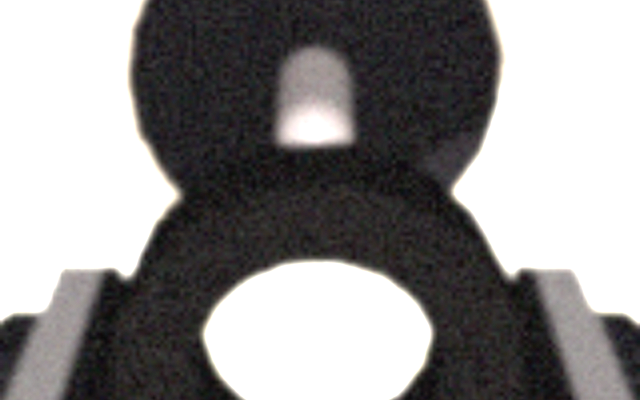

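Taking its thickness into account, the ring's outline is within 1–2 mm of the post's axis. Lowering.

```bash
python3 -m handwheel '[[0,0,-0.3,0,0,0],[0,0,-0.5,0,0,0],[0,0,-0.5,0,0,0],[0,0,-0.5,0,0,0],[0,0,-0.4,0,0,0],[0,0,-0.25,0,0,0],[0,0,-0.15,0,0,0],[0,0,0,0,0,0],[0,0,0,0,0,0]]' 30 30
python3 -c "
from h import *
s=arm.sense();print(s['ee_pos'],s['wrist_force'],s['width']);snap('wrist','w10')"
```

```text
time_s: 14.75
ee_pos: [0.6126, 0.3269, 0.0119]
eef_rot: [0.675, 0.738, 0.0, 0.0]
wrist_force: [0.6, 0.2, -0.4]
width: 0.044
[0.61259982 0.32685884 0.01194831] [ 0.58539603  0.15266274 -0.36418932] 0.043962655824859476
```

View pics/w10.png

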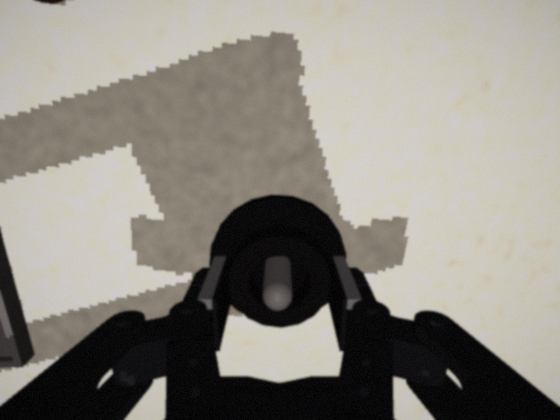

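The pin stands inside the ring (278,290), with no contact force yet. A little lower, then release.

```bash
python3 -m handwheel '[[0,0,-0.04,0,0,0],[0,0,-0.04,0,0,0],[0,0,0,0,0,0],[0,0,0,0,0,0]]' 30 30
python3 -m handwheel '[[0,0,0,0,0,0],[0,0,0,0,0,0],[0,0,0,0,0,0],[0,0,0.1,0,0,0],[0,0,0.4,0,0,0],[0,0,0.7,0,0,0],[0,0,0.8,0,0,0],[0,0,0.8,0,0,0],[0,0,0.8,0,0,0],[0,-0.3,0.8,0,0,0],[0,-0.6,0.2,0,0,0],[-0.2,-0.7,0,0,0,0],[-0.3,-0.7,0,0,0,0],[-0.3,-0.5,0,0,0,0],[0,0,0,0,0,0],[0,0,0,0,0,0]]' 62 30
python3 - <<'E'
from h import *
np.set_printoptions(precision=4,suppress=True)
w=snap('wrist','w11')
s=arm.sense();print(s['ee_pos'],s['wrist_force'],s['width'])
ell('wrist','post',.008);ell('wrist','seal_mid',.022)
for r in arm.tip_of('wrist','seal_mid')[:2]: print(r['score'],r['at'],at('wrist',r['at'],.015))
print(proj('wrist',[.612,.326,.04]))
E
```

```text
time_s: 15.13
ee_pos: [0.6125, 0.3268, 0.0098]
eef_rot: [0.675, 0.738, 0.0, 0.0]
wrist_force: [-0.2, -0.6, -0.7]
width: 0.0441
time_s: 16.47
ee_pos: [0.5879, 0.2413, 0.1477]
eef_rot: [0.675, 0.738, -0.0, -0.0]
wrist_force: [-0.2, 0.4, -0.3]
width: 0.062
[0.5886 0.2423 0.1478] [-0.3721  0.0744  0.0321] 0.06228573608110088
wrist post 0.84 bbox [280.8, 38.5, 82.0, 90.9] circ [0.6133 0.3285 0.0331] rect [0.613  0.3286] [0.0649 0.0648] 72.0
wrist seal_mid 0.92 bbox [292.7, 57.1, 63.6, 59.7] circ [0.6137 0.3278 0.023 ] rect [0.6137 0.3273] [0.0446 0.0434] 5.1
0.67 [320.1, 90.0] [0.613  0.3267 0.015 ]
[322.6977  90.4136]
```

View pics/w11.png

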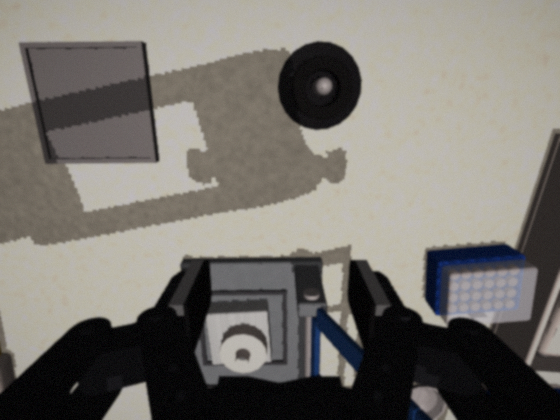

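The seal lies on the foot with the pin through it: ring (0.6135,0.3275), post (0.613,0.3286). Next the cap.

```bash
python3 -m handwheel '[[-0.2,-0.3,0,0,0,0],[-0.3,-0.6,0,0,0,0],[-0.3,-0.8,0,0,0,0],[-0.05,-0.9,0,0,0,0],[0,-0.8,0,0,0,0],[0,-0.8,0,0,0,0],[0,-0.5,0,0,0,0],[0,0,0,0,0,0],[0,0,0,0,0,0]]' 62 30
python3 - <<'E'
from h import *
np.set_printoptions(precision=4,suppress=True)
snap('wrist','w12')
ell('wrist','cap_mid',.044);ell('wrist','plate_mid',.030);ell('wrist','disc_mid',.030)
for l,z in [('plate_mid',.021),('cap_mid',.037)]:
    for r in arm.tip_of('wrist',l)[:1]: print(l,r['score'],r['at'],at('wrist',r['at'],z))
print(arm.sense()['ee_pos'])
E
```

```text
time_s: 17.42
ee_pos: [0.5627, 0.1012, 0.1474]
eef_rot: [0.675, 0.738, 0.0, -0.0]
wrist_force: [0.2, 0.4, 1.1]
width: 0.0623
wrist cap_mid 0.94 bbox [259.3, 172.5, 54.1, 57.5] circ [0.5681 0.1023 0.022 ] rect [0.5686 0.1024] [0.04   0.0425] 5.1
wrist plate_mid 0.66 bbox [241.1, 155.2, 76.2, 74.0] circ [0.5626 0.107  0.0382] rect [0.5635 0.1071] [0.0563 0.0585] 8.2
wrist disc_mid 0.65 bbox [243.2, 275.4, 73.9, 66.9] circ [0.5724 0.0013 0.0358] rect [0.5743 0.0015] [0.0614 0.0705] 5.2
plate_mid 0.67 [280.0, 187.8] [0.5632 0.1085 0.021 ]
cap_mid 0.57 [284.0, 199.4] [0.5667 0.1038 0.037 ]
[0.5629 0.1027 0.1474]
```

View pics/w12.png

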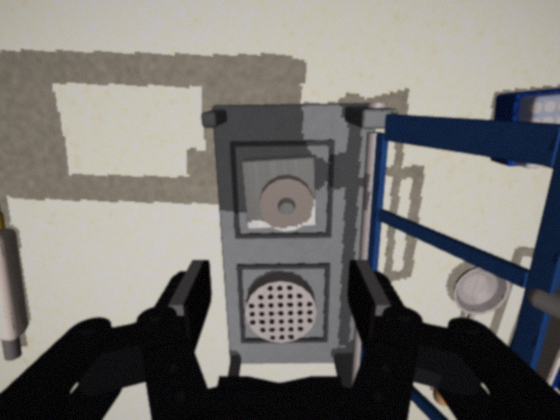

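Cap body is at (287,203), nozzle up, world (0.5675,0.1025). Descending to grip it.

```bash
python3 -m handwheel '[[0.15,0,-0.6,0,0,0],[0,0,-0.8,0,0,0],[0,0,-0.8,0,0,0],[0,0,-0.8,0,0,0],[0,0,-0.5,0,0,0],[0,0,-0.26,0,0,0],[0,0,-0.1,0,0,0],[0,0,0,0,0,0],[0,0,0,0,0,0]]' 62 30
python3 -m handwheel '[[0,0,0,0,0,0],[0,0,0,0,0,0],[0,0,0,0,0,0],[0,0,0,0,0,0],[0,0,0,0,0,0],[0,0,0,0,0,0]]' 28 30
python3 - <<'E'
from h import *
snap('wrist','w13');print(arm.sense()['ee_pos'],arm.sense()['wrist_force'])
E
```

```text
time_s: 18.47
ee_pos: [0.5682, 0.1021, 0.0324]
eef_rot: [0.674, 0.738, 0.001, 0.0]
wrist_force: [-0.3, 0.2, 0.7]
width: 0.0621
time_s: 18.97
ee_pos: [0.5684, 0.1019, 0.0331]
eef_rot: [0.675, 0.738, 0.001, 0.001]
wrist_force: [0.5, 0.9, 5.4]
width: 0.0396
[0.56843252 0.10190927 0.03311343] [-1.10688925  0.6969623   6.88126644]
```

View pics/w13.png

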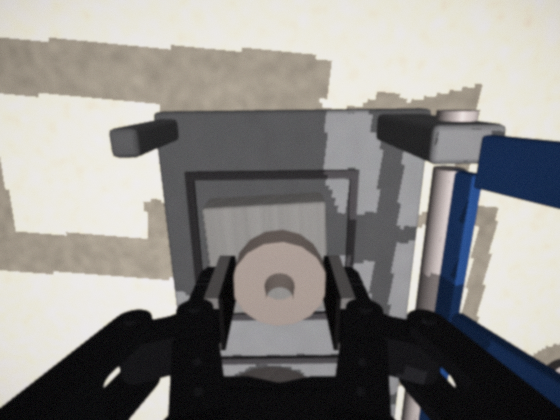

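```bash
python3 -m handwheel '[[0,0,0.1,0,0,0],[0,0,0.3,0,0,0],[0,0,0.6,0,0,0],[0,0,0.8,0,0,0],[0,0,0.8,0,0,0],[0,0,0.8,0,0,0],[0,-0.3,0.5,0,0,0],[0,-0.7,0.1,0,0,0],[0,-0.9,0,0,0,0],[0,-0.9,0,0,0,0],[0,-0.9,0,0,0,0],[0,-0.9,0,0,0,0],[0,-0.9,0,0,0,0],[0,-0.9,0,0,0,0],[0,-0.9,0,0,0,0],[0,-0.9,0,0,0,0],[0,-0.9,0,0,0,0],[0,-0.6,0,0,0,0],[0,-0.3,0,0,0,0],[0,0,0,0,0,0]]' 28 30
python3 - <<'E'
from h import *
np.set_printoptions(precision=4,suppress=True)
snap('wrist','w14')
s=arm.sense();print(s['ee_pos'],s['wrist_force'],s['width'])
go([.589,-.319,.10],.09)
for r in arm.tip_of('wrist','cork')[:3]: print(r['score'],r['at'],at('wrist',r['at'],0))
E
```

```text
time_s: 20.68
ee_pos: [0.5673, -0.2002, 0.152]
eef_rot: [0.676, 0.737, -0.0, 0.0]
wrist_force: [1.2, -1.0, 0.0]
width: 0.0395
[ 0.5671 -0.1986  0.1518] [ 0.2147  0.2724 -0.1024] 0.039683688809541755
pos [ 0.5671 -0.1986  0.1518] shift units [ 0.73 -4.01 -1.73] yawang 0.08825245889914132
turn 0.0017475411008587294
0.97 [333.7, 195.2] [ 0.6164 -0.201   0.    ]
0.9 [398.3, 321.4] [ 0.6995 -0.3267  0.    ]
0.67 [287.2, 310.3] [ 0.5865 -0.3237  0.    ]
```

View pics/w14.png

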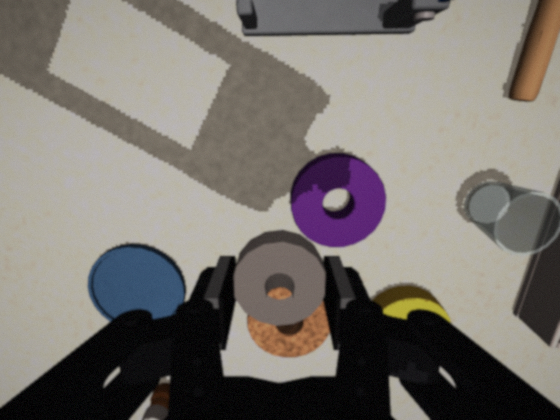

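```bash
python3 -m handwheel '[[0.1,-0.3,0,0,0,0],[0.2,-0.7,0,0,0,0],[0.2,-0.9,0,0,0,0],[0.2,-0.9,0,0,0,0],[0,-0.9,0,0,0,0],[0,-0.8,0,0,0,0],[0,-0.5,0,0,0,0],[0,-0.3,0,0,0,0],[0,0,0,0,0,0],[0,0,0,0,0,0]]' 28 30
python3 - <<'E'
from h import *
np.set_printoptions(precision=4,suppress=True)
snap('wrist','w15')
for l,z in [('cork',.024),('dish',.0095)]:
    for r in arm.masks_of('wrist',l)[:4]:
        m=np.uint8(r['pixels']);cs=max(cv2.findContours(m,0,1)[0],key=cv2.contourArea)
        h=cv2.convexHull(cs);pts=np.array([at('wrist',p[0],z)[:2] for p in h])
        rc=cv2.minAreaRect(np.float32(pts));print(l,round(r['score'],2),r['bbox'],cv2.minEnclosingCircle(np.float32(pts)),rc)
    for r in arm.tip_of('wrist',l)[:3]: print(r['score'],r['at'],at('wrist',r['at'],0))
print(arm.sense()['ee_pos'])
E
```

```text
time_s: 21.62
ee_pos: [0.5883, -0.3563, 0.1514]
eef_rot: [0.675, 0.738, 0.0, -0.001]
wrist_force: [0.2, 0.5, -0.7]
width: 0.0399
cork 0.87 [284.3, 0.0, 110.8, 52.3] ((0.6176638007164001, -0.215033620595932), 0.03866969048976898) ((0.618993878364563, -0.22909368574619293), (0.07709042727947235, 0.033783018589019775), 5.196764945983887)
cork 0.69 [367.2, 119.9, 105.8, 97.9] ((0.6993109583854675, -0.325595498085022), 0.04266596585512161) ((0.6993790864944458, -0.3253951072692871), (0.07839386910200119, 0.08414195477962494), 54.834590911865234)
cork 0.66 [233.7, 103.6, 100.3, 100.3] ((0.5882513523101807, -0.3237951397895813), 0.039985571056604385) ((0.5880061388015747, -0.3237212002277374), (0.07824621349573135, 0.07829877734184265), 5.195697784423828)
0.9 [281.9, 147.4] [ 0.5877 -0.3207  0.    ]
0.68 [411.3, 167.0] [ 0.7013 -0.3274  0.    ]
dish 0.92 [45.5, 61.0, 117.8, 115.2] ((0.44221195578575134, -0.3114221394062042), 0.047484368085861206) ((0.4423533082008362, -0.31193530559539795), (0.09150002896785736, 0.09365297108888626), 73.79146575927734)
0.92 [109.1, 120.8] [ 0.4422 -0.3122  0.    ]
[ 0.5885 -0.3559  0.1518]
```

View pics/w15.png

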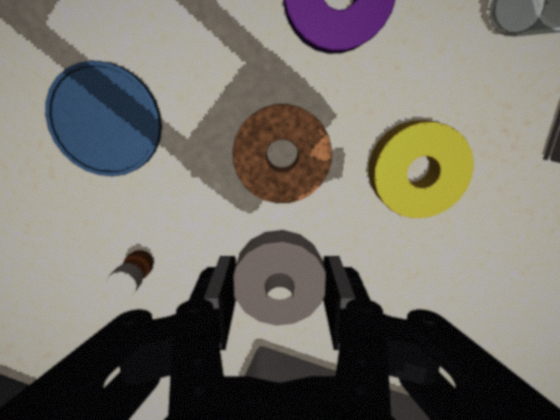

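The cork (brown) is at (282,152) → (0.588,−0.322), and the dish at (104,118) → (0.441,−0.310). Placing the cap on the cork.

```bash
python3 -m handwheel '[[0,0.3,0,0,0,0],[0,0.5,-0.2,0,0,0],[0,0.33,-0.6,0,0,0],[0,0,-0.8,0,0,0],[0,0,-0.8,0,0,0],[0,0,-0.7,0,0,0],[0,0,-0.5,0,0,0],[0,0,-0.3,0,0,0],[0,0,-0.17,0,0,0],[0,0,0,0,0,0],[0,0,0,0,0,0]]' 28 30
python3 -c "
from h import *
s=arm.sense();print(s['ee_pos'],s['wrist_force'],s['width']);snap('wrist','w16')"
```

```text
time_s: 22.78
ee_pos: [0.5889, -0.3234, 0.0302]
eef_rot: [0.675, 0.738, 0.0, 0.0]
wrist_force: [-0.9, -0.6, -0.1]
width: 0.0397
[ 0.58887375 -0.3233554   0.03020267] [-0.91914432 -0.64806782 -0.14811153] 0.03972726858701796
```

View pics/w16.png

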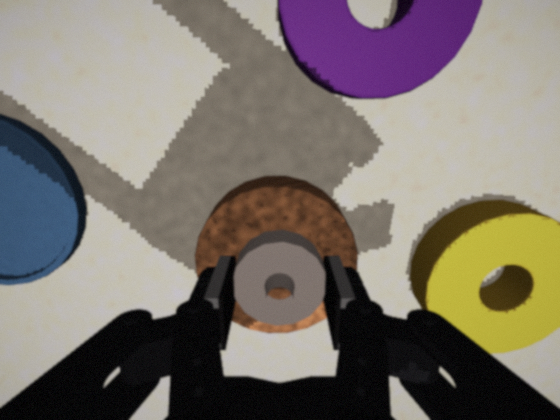

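```bash
python3 - <<'E'
from h import *
np.set_printoptions(precision=4,suppress=True)
print('cork far edge y',at('wrist',(279,333),.024),'near top rim',at('wrist',(279,190),.024),'near base',at('wrist',(279,177),0),'L',at('wrist',(196,255),.024),'R',at('wrist',(357,262),.024))
print('cap far rim',at('wrist',(279,326),.0412),'nearbottom',at('wrist',(279,229),.0272),'L',at('wrist',(233,278),.0412),'R',at('wrist',(327,278),.0412))
im=cv2.imread('pics/w16.png');cv2.imwrite('pics/w16c.png',cv2.convertScaleAbs(cv2.resize(im[160:345,180:370],None,fx=3.2,fy=3.2),alpha=2))
E
```

```text
cork far edge y [ 0.5929 -0.3636  0.024 ] near top rim [ 0.586  -0.2873  0.024 ] near base [ 0.586 -0.287  0.   ] L [ 0.5494 -0.3228  0.024 ] R [ 0.6266 -0.3197  0.024 ]
cap far rim [ 0.5913 -0.3463  0.0412] nearbottom [ 0.5876 -0.3048  0.0272] L [ 0.5693 -0.3236  0.0412] R [ 0.6097 -0.32    0.0412]
```

View pics/w16c.png

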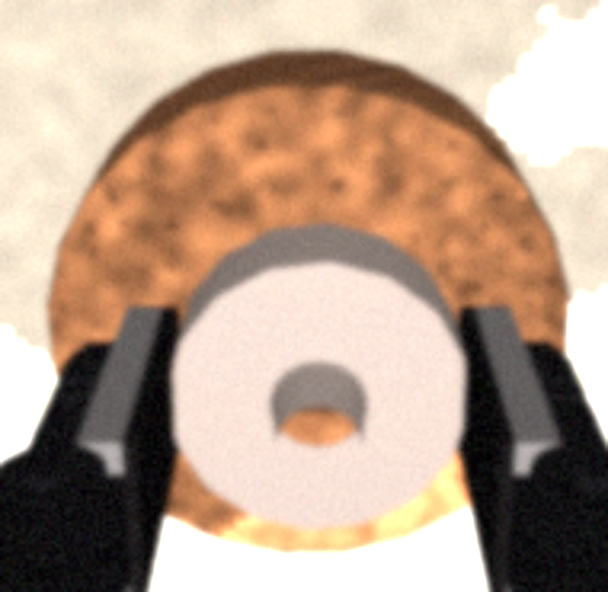

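Cap's side and nozzle top face the camera (nozzle up), and it sits within about 2 mm of the cork's centre. Lowering the last 3 mm and releasing.

```bash
python3 -m handwheel '[[0,0,-0.05,0,0,0],[0,0,-0.05,0,0,0],[0,0,-0.02,0,0,0],[0,0,0,0,0,0],[0,0,0,0,0,0]]' 28 30
python3 -m handwheel '[[0,0,0,0,0,0],[0,0,0,0,0,0],[0,0,0,0,0,0],[0,0,0.1,0,0,0],[0,0,0.4,0,0,0],[0,0,0.7,0,0,0],[0,0,0.8,0,0,0],[0,0,0.8,0,0,0],[0,0,0.8,0,0,0],[0,-0.3,0.5,0,0,0],[0,-0.4,0,0,0,0],[0,-0.3,0,0,0,0],[0,0,0,0,0,0],[0,0,0,0,0,0]]' 62 30
python3 - <<'E'
from h import *
np.set_printoptions(precision=4,suppress=True)
snap('wrist','w17')
ell('wrist','cap_mid',.038)
for r in arm.tip_of('wrist','cap_mid')[:2]: print(r['score'],r['at'],at('wrist',r['at'],.031))
for l in ['cork','dish']:
  for r in arm.tip_of('wrist',l)[:3]: print(l,r['score'],r['at'],at('wrist',r['at'],0))
ell('wrist','dish',.0095)
print(arm.sense()['ee_pos'])
E
```

```text
time_s: 23.25
ee_pos: [0.589, -0.3238, 0.0271]
eef_rot: [0.675, 0.738, 0.0, 0.001]
wrist_force: [-0.4, 0.2, 5.9]
width: 0.04
time_s: 24.42
ee_pos: [0.5872, -0.3535, 0.1471]
eef_rot: [0.675, 0.738, -0.0, -0.002]
wrist_force: [-0.1, 0.6, -0.8]
width: 0.0618
wrist cap_mid 0.84 bbox [257.5, 135.4, 54.8, 56.4] circ [ 0.5893 -0.3245  0.0214] rect [ 0.5894 -0.3245] [0.041  0.0412] 5.1
0.73 [282.9, 163.2] [ 0.5877 -0.3245  0.031 ]
cork 0.57 [412.0, 169.1] [ 0.6996 -0.3255  0.    ]
dish 0.76 [109.2, 126.7] [ 0.443  -0.3131  0.    ]
wrist dish 0.77 bbox [44.0, 65.8, 119.2, 114.9] circ [ 0.443  -0.3121  0.0475] rect [ 0.4429 -0.3113] [0.0932 0.0914] 39.3
[ 0.5881 -0.3527  0.1481]
```

View pics/w17.png

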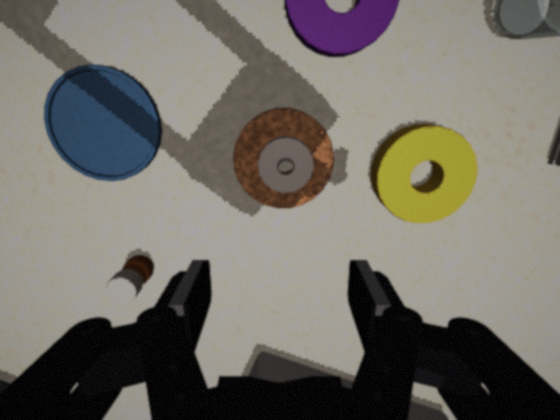

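The cap sits on the cork's middle: (0.589,−0.3245) against (0.588,−0.323). Next the disc. I turn the jaws 90° to stay clear of the hinge.

```bash
python3 -m handwheel '[[0,0.3,0.1,0,0,0.1],[0,0.6,0,0,0,0.1],[0,0.8,0,0,0,0.1],[0,0.8,0,0,0,0.1],[0,0.8,0,0,0,0.1],[0,0.8,0,0,0,0.1],[0,0.8,0,0,0,0.1],[0,0.8,0,0,0,0.1],[0,0.8,0,0,0,0.1],[0,0.8,0,0,0,0.1],[-0.1,0.8,0,0,0,0.1],[-0.1,0.8,0,0,0,0.1],[-0.1,0.8,0,0,0,0.1],[-0.1,0.8,0,0,0,0.1],[-0.1,0.6,0,0,0,0.1],[0,0.36,0,0,0,0.07],[0,0,0,0,0,0],[0,0,0,0,0,0],[0,0,0,0,0,0]]' 78 40
python3 - <<'E'
from h import *
np.set_printoptions(precision=4,suppress=True)
snap('wrist','w18')
ell('wrist','disc_mid',.030);ell('wrist','plate_mid',.030)
for l,z in [('plate_mid',.021),('disc_mid',.021)]:
    for r in arm.tip_of('wrist',l)[:1]: print(l,r['score'],r['at'],at('wrist',r['at'],z))
go([.574,-.002,.15],1.66);print(arm.sense()['q'])
E
```

```text
time_s: 26.3
ee_pos: [0.5735, -0.01, 0.152]
eef_rot: [-0.044, 0.999, -0.0, 0.0]
wrist_force: [0.2, -0.1, 0.0]
width: 0.0781
wrist disc_mid 0.64 bbox [247.7, 156.4, 78.2, 75.2] circ [ 0.5722 -0.0061  0.0334] rect [ 0.5723 -0.0058] [0.065  0.0631] 33.5
wrist plate_mid 0.63 bbox [382.1, 154.8, 81.0, 79.9] circ [0.5619 0.0997 0.0407] rect [0.5616 0.1003] [0.0585 0.06  ] 8.6
plate_mid 0.57 [416.9, 188.6] [0.5589 0.1009 0.021 ]
disc_mid 0.88 [289.1, 195.8] [ 0.5742 -0.0033  0.021 ]
pos [ 0.5734 -0.0104  0.1519] shift units [ 0.02  0.28 -0.06] yawang 1.6583290870470704
turn 0.0016709129529295375
[-0.0917  0.3753  1.6186 -0.0002  1.1478 -1.7499]
```

View pics/w18.png

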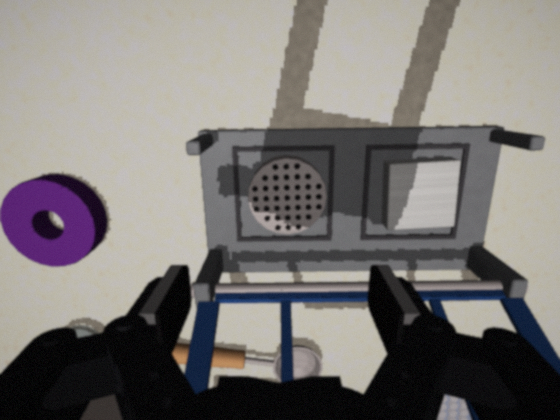

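Disc at (288,195) → (0.573,−0.005), plate at (424,195). Descending onto the disc.

```bash
python3 -m handwheel '[[0,0.18,-0.5,0,0,0],[0,0,-0.8,0,0,0],[0,0,-0.8,0,0,0],[0,0,-0.8,0,0,0],[0,0,-0.7,0,0,0],[0,0,-0.5,0,0,0],[0,0,-0.26,0,0,0],[0,0,-0.12,0,0,0],[0,0,0,0,0,0],[0,0,0,0,0,0]]' 78 40
python3 -m handwheel '[[0,0,0,0,0,0],[0,0,0,0,0,0],[0,0,0,0,0,0],[0,0,0,0,0,0],[0,0,0,0,0,0],[0,0,0,0,0,0]]' 50 50
python3 - <<'E'
from h import *
snap('wrist','w19');print(arm.sense()['ee_pos'],arm.sense()['wrist_force'])
E
```

```text
time_s: 27.38
ee_pos: [0.5741, -0.0044, 0.0182]
eef_rot: [-0.044, 0.999, -0.0, 0.001]
wrist_force: [-0.0, 0.3, 0.3]
width: 0.0776
time_s: 27.88
ee_pos: [0.5744, -0.004, 0.0194]
eef_rot: [-0.045, 0.999, -0.0, 0.001]
wrist_force: [-1.3, 0.3, 5.7]
width: 0.0613
[ 0.57439459 -0.00404591  0.01944736] [-1.24318301  1.66570373  5.01608741]
```

View pics/w19.png

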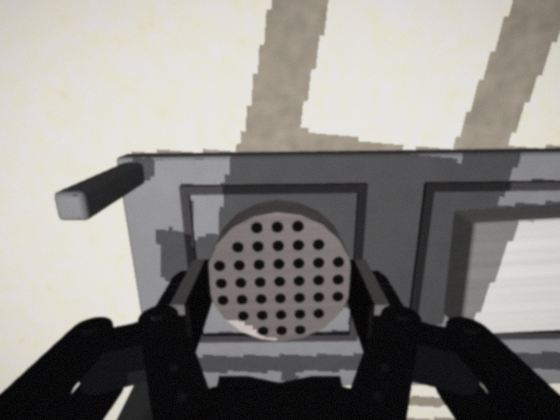

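```bash
python3 -m handwheel '[[0,0,0.1,0,0,0],[0,0,0.3,0,0,0],[0,0,0.6,0,0,0],[0,0,0.8,0,0,0],[0,0,0.8,0,0,0],[0,0,0.8,0,0,0],[-0.1,-0.3,0.5,0,0,0],[-0.2,-0.6,0.1,0,0,0],[-0.25,-0.85,0,0,0,0],[-0.25,-0.85,0,0,0,0],[-0.25,-0.85,0,0,0,0],[-0.25,-0.85,0,0,0,0],[-0.25,-0.85,0,0,0,0],[-0.25,-0.85,0,0,0,0],[-0.25,-0.85,0,0,0,0],[-0.25,-0.85,0,0,0,0],[-0.25,-0.85,0,0,0,0],[-0.2,-0.85,0,0,0,0],[-0.1,-0.6,0,0,0,0],[0,-0.25,0,0,0,0]]' 50 50
python3 -m handwheel '[[0,0,0,0,0,0],[0,0,0,0,0,0]]'
python3 - <<'E'
from h import *
np.set_printoptions(precision=4,suppress=True)
snap('wrist','w20')
s=arm.sense();print(s['ee_pos'],s['wrist_force'],s['width'])
ell('wrist','dish',.0095)
for r in arm.tip_of('wrist','dish')[:2]: print(r['score'],r['at'],at('wrist',r['at'],0))
E
```

```text
time_s: 29.6
ee_pos: [0.487, -0.3144, 0.1382]
eef_rot: [-0.043, 0.999, -0.001, 0.0]
wrist_force: [0.5, 0.2, -3.2]
width: 0.061
time_s: 29.77
ee_pos: [0.4877, -0.3111, 0.1377]
eef_rot: [-0.044, 0.999, 0.001, -0.0]
wrist_force: [-1.0, 0.6, -3.4]
width: 0.0612
[ 0.4877 -0.3105  0.1376] [ 0.7728  0.6476 -2.5604] 0.060653825858552494
wrist dish 0.6 bbox [227.1, 77.5, 118.1, 115.9] circ [ 0.4399 -0.3111  0.0456] rect [ 0.4401 -0.311 ] [0.0896 0.0904] 5.1
0.84 [289.5, 137.5] [ 0.4417 -0.307   0.    ]
```

View pics/w20.png

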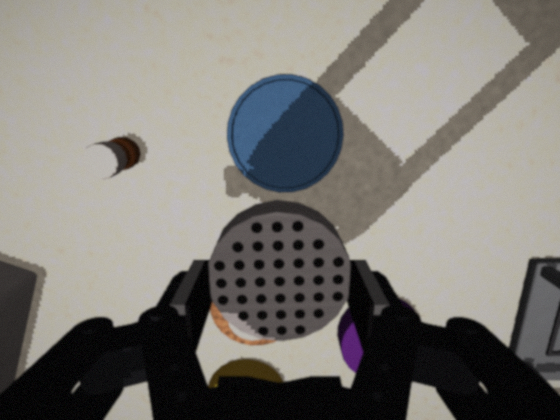

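The dish is at (286,133) → (0.4405,−0.310). Moving over it and down.

```bash
python3 -m handwheel '[[-0.3,0.02,0,0,0,0],[-0.5,0,-0.1,0,0,0],[-0.5,0,-0.3,0,0,0],[-0.27,0,-0.6,0,0,0],[0,0,-0.7,0,0,0],[0,0,-0.7,0,0,0],[0,0,-0.6,0,0,0],[0,0,-0.4,0,0,0],[0,0,-0.17,0,0,0],[0,0,0,0,0,0],[0,0,0,0,0,0]]' 50 50
python3 -c "
from h import *
s=arm.sense();print(s['ee_pos'],s['wrist_force'],s['width']);snap('wrist','w21')"
```

```text
time_s: 30.83
ee_pos: [0.4408, -0.3107, 0.0308]
eef_rot: [-0.045, 0.999, -0.0, -0.0]
wrist_force: [0.2, -0.4, -2.9]
width: 0.061
[ 0.44080839 -0.31074761  0.0307633 ] [ 0.23951499 -0.44497543 -2.89936943] 0.060973294855041625
```

View pics/w21.png

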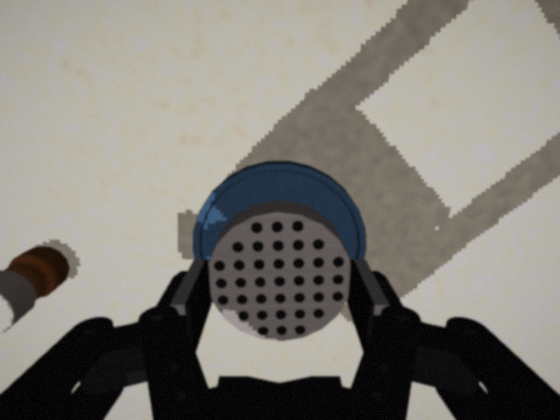

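```bash
python3 -m handwheel '[[0,0,-0.2,0,0,0],[0,0,-0.2,0,0,0],[0,0,-0.1,0,0,0],[0,0,-0.05,0,0,0],[0,0,0,0,0,0],[0,0,0,0,0,0]]' 50 50
python3 -c "
from h import *
s=arm.sense();print(s['ee_pos'],s['wrist_force'],s['width']);snap('wrist','w22')"
```

```text
time_s: 31.38
ee_pos: [0.4407, -0.3111, 0.0139]
eef_rot: [-0.045, 0.999, 0.0, -0.0]
wrist_force: [-0.2, -0.2, -2.9]
width: 0.0609
[ 0.44074454 -0.31107168  0.01387586] [-0.18150388 -0.22735431 -2.88453618] 0.06094839074487605
```

View pics/w22.png

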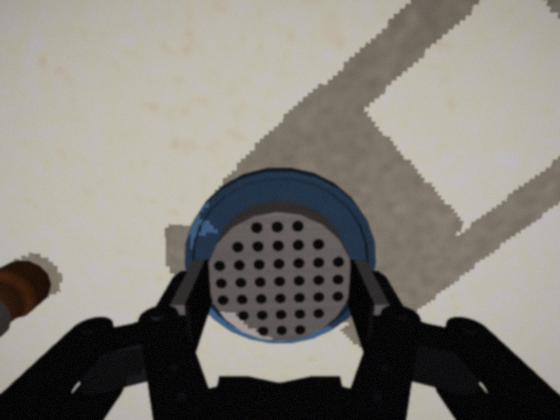

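Still carrying the disc's weight (−2.9 N). Easing down until the force changes.

```bash
python3 -m handwheel '[[0,0,-0.03,0,0,0],[0,0,-0.03,0,0,0],[0,0,0,0,0,0],[0,0,0,0,0,0]]' 50 50
python3 -c "
from h import *
s=arm.sense();print(s['ee_pos'],s['wrist_force'],s['width'])"
```

```text
time_s: 31.77
ee_pos: [0.441, -0.3112, 0.0134]
eef_rot: [-0.045, 0.999, -0.0, 0.0]
wrist_force: [-2.5, 1.2, 7.7]
width: 0.0613
[ 0.44095269 -0.31124242  0.0134356 ] [-2.45001127  1.20406289  7.74918862] 0.06127996633179587
```

```bash
python3 -m handwheel '[[0,0,0,0,0,0],[0,0,0,0,0,0],[0,0,0,0,0,0],[0,0,0.1,0,0,0],[0,0,0.4,0,0,0],[0,0,0.7,0,0,0],[0,0,0.8,0,0,0],[0,0,0.8,0,0,0],[0.2,0,0.8,0,0,0],[0.4,0,0.6,0,0,0],[0.5,0,0.2,0,0,0],[0.4,0,0,0,0,0],[0.2,0,0,0,0,0],[0,0,0,0,0,0],[0,0,0,0,0,0]]' 76 40
python3 - <<'E'
from h import *
np.set_printoptions(precision=4,suppress=True)
snap('wrist','w23')
s=arm.sense();print(s['ee_pos'],s['wrist_force'],s['width'])
ell('wrist','dish',.0095);ell('wrist','disc_mid',.024)
for r in arm.tip_of('wrist','disc_mid')[:2]: print(r['score'],r['at'],at('wrist',r['at'],.015))
E
```

```text
time_s: 33.02
ee_pos: [0.4909, -0.3103, 0.1427]
eef_rot: [-0.045, 0.999, 0.001, -0.001]
wrist_force: [-0.2, -0.2, -0.3]
width: 0.0758
[ 0.4905 -0.3103  0.1426] [-0.4331 -0.1617  1.6207] 0.07617210571430247
wrist dish 0.63 bbox [227.6, 73.2, 116.6, 112.7] circ [ 0.4395 -0.3116  0.0459] rect [ 0.4396 -0.3121] [0.0901 0.0897] 65.2
wrist disc_mid 0.58 bbox [238.1, 92.5, 86.2, 82.2] circ [ 0.4397 -0.3125  0.0321] rect [ 0.4402 -0.3124] [0.0631 0.0617] 70.3
0.78 [282.4, 136.4] [ 0.4429 -0.3135  0.015 ]
```

View pics/w23.png

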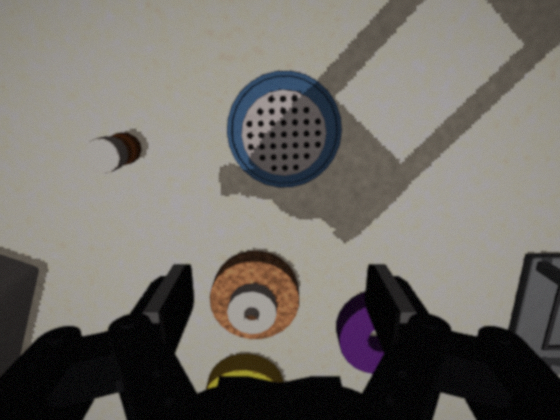

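Disc lies concentric in the dish at (284,132). Now the plate.

```bash
python3 -m handwheel '[[0.05,0.3,0,0,0,0],[0.15,0.6,0.1,0,0,0],[0.2,0.85,0.1,0,0,0],[0.2,0.85,0,0,0,0],[0.2,0.85,0,0,0,0.01],[0.2,0.85,0,0,0,0.01],[0.2,0.85,0,0,0,0.01],[0.2,0.85,0,0,0,0.01],[0.2,0.85,0,0,0,0.01],[0.2,0.85,0,0,0,0],[0.2,0.85,0,0,0,0],[0.2,0.85,0,0,0,0],[0.15,0.85,0,0,0,0],[0.1,0.85,0,0,0,0],[0.1,0.85,0,0,0,0],[0.03,0.85,0,0,0,0],[0,0.6,0,0,0,0],[0,0.35,0,0,0,0],[0,0,0,0,0,0],[0,0,0,0,0,0]]' 76 40
python3 - <<'E'
from h import *
np.set_printoptions(precision=4,suppress=True)
snap('wrist','w24')
ell('wrist','plate_mid',.030)
for l,z in [('plate_mid',.021)]:
    for r in arm.tip_of('wrist',l)[:1]: print(l,r['score'],r['at'],at('wrist',r['at'],z))
go([.562,.1015,.15],1.715)
E
```

```text
time_s: 34.88
ee_pos: [0.5687, 0.1015, 0.1501]
eef_rot: [-0.07, 0.998, -0.0, -0.0]
wrist_force: [0.5, -0.4, -0.6]
width: 0.0758
wrist plate_mid 0.62 bbox [247.5, 152.7, 76.9, 72.6] circ [0.5618 0.1033 0.0392] rect [0.5615 0.1029] [0.0582 0.057 ] 7.9
plate_mid 0.89 [284.4, 187.7] [0.5625 0.1024 0.021 ]
pos [0.569  0.1003 0.1501] shift units [-0.23  0.04 -0.  ] yawang 1.7088770993337048
turn 0.006122900666295283
```

View pics/w24.png

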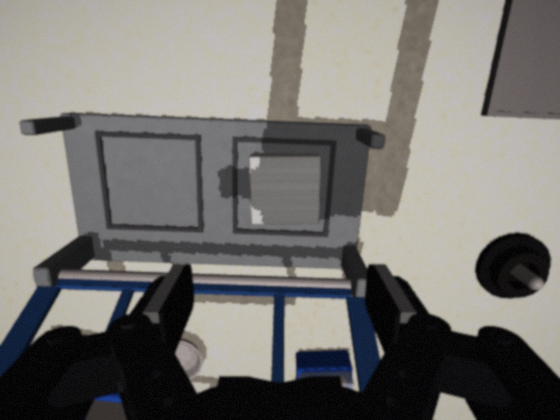

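Plate at (285,189) → (0.562,0.103), jaws square to it. Descending.

```bash
python3 -m handwheel '[[-0.22,0.05,-0.4,0,0,0],[0,0,-0.8,0,0,0],[0,0,-0.8,0,0,0],[0,0,-0.8,0,0,0],[0,0,-0.7,0,0,0],[0,0,-0.5,0,0,0],[0,0,-0.26,0,0,0],[0,0,-0.12,0,0,0],[0,0,0,0,0,0],[0,0,0,0,0,0]]' 76 40
python3 -m handwheel '[[0,0,0,0,0,0],[0,0,0,0,0,0],[0,0,0,0,0,0],[0,0,0,0,0,0],[0,0,0,0,0,0],[0,0,0,0,0,0]]' 44 40
python3 - <<'E'
from h import *
snap('wrist','w25');print(arm.sense()['ee_pos'],arm.sense()['wrist_force'])
E
```

```text
time_s: 35.87
ee_pos: [0.5633, 0.1026, 0.0194]
eef_rot: [-0.069, 0.998, -0.0, 0.001]
wrist_force: [0.2, 0.1, 0.3]
width: 0.0756
time_s: 36.37
ee_pos: [0.5636, 0.1031, 0.0203]
eef_rot: [-0.07, 0.998, 0.0, 0.001]
wrist_force: [-1.3, 0.8, 5.8]
width: 0.0545
[0.56355875 0.10311199 0.02032149] [-1.07393955 -0.58943667  6.26319383]
```

View pics/w25.png

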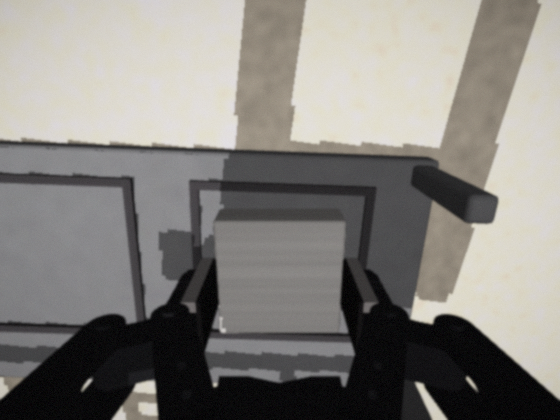

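```bash
python3 -m handwheel '[[0,0,0.1,0,0,0],[0,0,0.3,0,0,0],[0,0,0.6,0,0,0],[0,0,0.8,0,0,0],[0,0,0.8,0,0,0],[0,0,0.8,0,0,0],[-0.1,0.3,0.5,0,0,0],[-0.3,0.6,0.1,0,0,-0.01],[-0.35,0.85,0,0,0,-0.01],[-0.35,0.85,0,0,0,-0.01],[-0.35,0.85,0,0,0,-0.01],[-0.35,0.85,0,0,0,-0.01],[-0.35,0.85,0,0,0,0],[-0.3,0.7,0,0,0,0],[-0.1,0.4,0,0,0,0],[0,0.25,0,0,0,0],[0,0,0,0,0,0],[0,0,0,0,0,0]]' 44 40
python3 - <<'E'
from h import *
np.set_printoptions(precision=4,suppress=True)
snap('wrist','w26')
s=arm.sense();print(s['ee_pos'],s['wrist_force'],s['width'])
ell('wrist','tray',.0095)
for r in arm.tip_of('wrist','tray')[:2]: print(r['score'],r['at'],at('wrist',r['at'],0))
E
```

```text
time_s: 37.92
ee_pos: [0.4866, 0.2976, 0.1389]
eef_rot: [-0.045, 0.999, -0.0, 0.0]
wrist_force: [0.6, -0.7, -1.0]
width: 0.0541
[0.4866 0.2971 0.1388] [ 0.069  -0.3387 -1.3215] 0.05450406699988435
wrist tray 0.64 bbox [226.4, 65.9, 124.8, 123.2] circ [0.4336 0.2973 0.0638] rect [0.4335 0.2973] [0.0916 0.0923] 5.6
0.9 [286.6, 127.0] [0.4325 0.2966 0.    ]
```

View pics/w26.png

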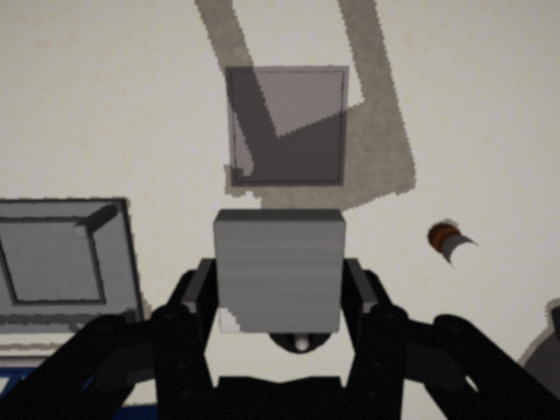

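Tray at (287,127) → (0.4345,0.298). Moving over and down.

```bash
python3 -m handwheel '[[-0.3,0.02,0,0,0,0],[-0.5,0,-0.1,0,0,0],[-0.5,0,-0.3,0,0,0],[-0.39,0,-0.6,0,0,0],[0,0,-0.7,0,0,0],[0,0,-0.7,0,0,0],[0,0,-0.6,0,0,0],[0,0,-0.5,0,0,0],[0,0,-0.35,0,0,0],[0,0,-0.2,0,0,0],[0,0,0,0,0,0],[0,0,0,0,0,0]]' 44 40
python3 -c "
from h import *
s=arm.sense();print(s['ee_pos'],s['wrist_force'],s['width']);snap('wrist','w27')"
```

```text
time_s: 39.07
ee_pos: [0.4353, 0.2982, 0.0173]
eef_rot: [-0.044, 0.999, -0.0, -0.0]
wrist_force: [0.8, -0.1, -1.6]
width: 0.0542
[0.43526042 0.29822844 0.01733105] [ 0.84220662 -0.13389566 -1.60852717] 0.05419985456291015
```

View pics/w27.png

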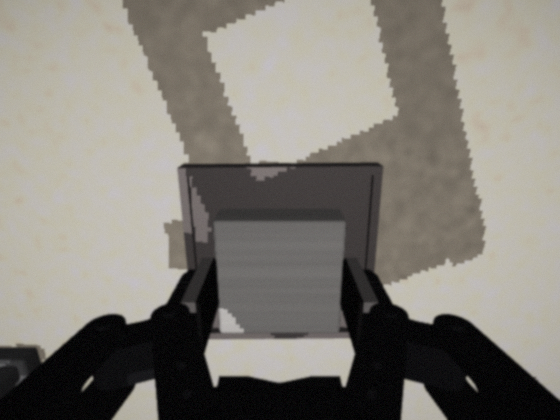

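Plate is inside the tray's outline, evenly between its sides. Easing down.

```bash
python3 -m handwheel '[[0,0,-0.05,0,0,0],[0,0,-0.04,0,0,0],[0,0,0,0,0,0],[0,0,0,0,0,0]]' 44 40
python3 -c "
from h import *
s=arm.sense();print(s['ee_pos'],s['wrist_force'],s['width'])"
```

```text
time_s: 39.45
ee_pos: [0.4355, 0.2987, 0.0149]
eef_rot: [-0.045, 0.999, 0.0, 0.0]
wrist_force: [0.8, 0.9, -1.2]
width: 0.0548
[0.43550318 0.29865075 0.01487856] [ 0.8009434   0.88482979 -1.21047151] 0.05480105452628309
```

```bash
python3 -m handwheel '[[0,0,-0.03,0,0,0],[0,0,0,0,0,0],[0,0,0,0,0,0]]' 44 40
python3 -c "
from h import *
s=arm.sense();print(s['ee_pos'],s['wrist_force'],s['width'])"
```

```text
time_s: 39.7
ee_pos: [0.4356, 0.2987, 0.0143]
eef_rot: [-0.045, 0.999, 0.0, 0.0]
wrist_force: [-0.6, -0.2, 6.0]
width: 0.0545
[0.43557824 0.29871628 0.0143163 ] [-0.56010444 -0.17012576  6.01226349] 0.05453455528016598
```

Seated (force turned to +6 N). Releasing, lifting and checking everything.

```bash
python3 -m handwheel '[[0,0,0,0,0,0],[0,0,0,0,0,0],[0,0,0,0,0,0],[0,0,0.1,0,0,0],[0,0,0.4,0,0,0],[0,0,0.7,0,0,0],[0,0,0.8,0,0,0],[0,0,0.8,0,0,0],[0.2,0,0.8,0,0,0],[0.4,0,0.6,0,0,0],[0.5,0,0.2,0,0,0],[0.5,0,0,0,0,0],[0.2,0,0,0,0,0],[0,0,0,0,0,0],[0,0,0,0,0,0]]' 74 40
python3 - <<'E'
from h import *
np.set_printoptions(precision=4,suppress=True)
snap('wrist','w28')
s=arm.sense();print(s['ee_pos'],s['wrist_force'],s['width'])
ell('wrist','tray',.0095);ell('wrist','plate_mid',.024)
for l,z in (('plate_mid',.015),('tray',0)):
  for r in arm.tip_of('wrist',l)[:2]: print(r['score'],r['at'],at('wrist',r['at'],z))
E
```

```text
time_s: 40.95
ee_pos: [0.4885, 0.2981, 0.1449]
eef_rot: [-0.044, 0.999, -0.0, -0.001]
wrist_force: [-0.2, 0.9, 0.3]
width: 0.0743
[0.488  0.2981 0.1448] [ 0.697   0.1308 -0.6553] 0.07368827866907593
wrist tray 0.59 bbox [228.0, 63.8, 122.2, 121.4] circ [0.4329 0.2973 0.0643] rect [0.4329 0.2977] [0.0919 0.0921] 5.3
wrist plate_mid 0.9 bbox [251.1, 90.4, 76.4, 80.9] circ [0.4343 0.2977 0.0379] rect [0.4345 0.2979] [0.0561 0.0563] 5.1
0.92 [284.9, 125.1] [0.4318 0.2964 0.015 ]
```

View pics/w28.png

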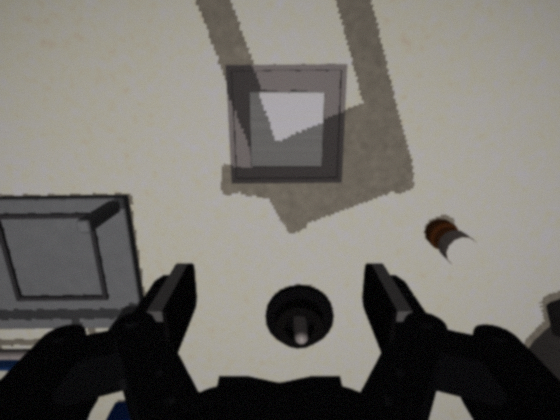

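The plate is central in the tray (286,129). Raising clear, then an overview.

```bash
python3 -m handwheel '[[0,0,0.5,0,0,0],[-0.2,-0.5,0.8,0,0,0],[-0.3,-0.7,0.8,0,0,0],[-0.3,-0.8,0.6,0,0,0],[0,-0.8,0.4,0,0,0],[0,-0.8,0,0,0,0],[0,-0.6,0,0,0,0],[0,-0.3,0,0,0,0],[0,0,0,0,0,0],[0,0,0,0,0,0],[0,0,0,0,0,0]]' 74 40
python3 - <<'E'
from h import *
np.set_printoptions(precision=4,suppress=True)
im=snap('scene','s29');cv2.imwrite('pics/s29b.png',cv2.convertScaleAbs(cv2.resize(im[120:330],(800,300)),alpha=1.6))
t=snap('top','t29');cv2.imwrite('pics/t29b.png',cv2.convertScaleAbs(cv2.resize(t[130:280,130:430],(800,400)),alpha=1.5))
print(arm.sense()['ee_pos'])
for c in ['top','scene']:
  for l,z in [('lid_handle',.21),('disc_mid',.015),('plate_mid',.015),('seal_mid',.015),('cap_mid',.031)]:
    for r in arm.tip_of(c,l)[:1]: print(c,l,round(r['score'],2),r['at'],at(c,r['at'],z))
E
```

```text
time_s: 42.12
ee_pos: [0.4653, 0.1644, 0.2384]
eef_rot: [-0.045, 0.999, 0.0, -0.0]
wrist_force: [0.3, -0.5, -0.3]
width: 0.0743
[0.4654 0.1645 0.2384]
top lid_handle 0.88 [255.0, 128.9] [0.7032 0.0633 0.21  ]
top disc_mid 0.93 [399.4, 254.6] [ 0.4379 -0.3077  0.015 ]
top plate_mid 0.98 [162.8, 251.9] [0.4365 0.3034 0.015 ]
top seal_mid 0.7 [404.3, 198.8] [ 0.5857 -0.3254  0.015 ]
top cap_mid 0.61 [406.2, 196.4] [ 0.5886 -0.3266  0.031 ]
scene lid_handle 0.84 [333.9, 238.1] [0.6974 0.0673 0.21  ]
scene disc_mid 0.62 [145.0, 181.7] [ 0.443  -0.3098  0.015 ]
scene plate_mid 0.67 [412.0, 172.2] [0.4313 0.2985 0.015 ]
scene seal_mid 0.69 [443.0, 240.7] [0.6089 0.3297 0.015 ]
scene cap_mid 0.59 [127.5, 234.8] [ 0.586  -0.3247  0.031 ]
```

View pics/s29b.png

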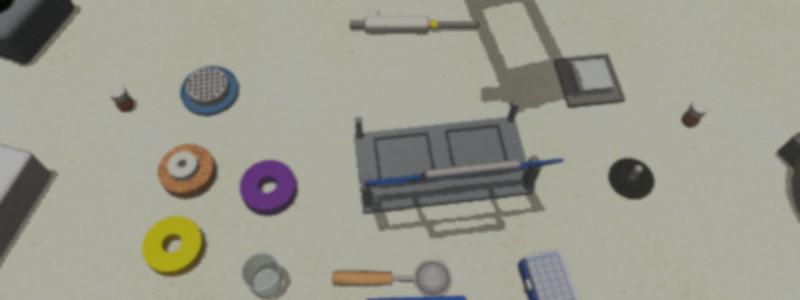

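View pics/t29b.png

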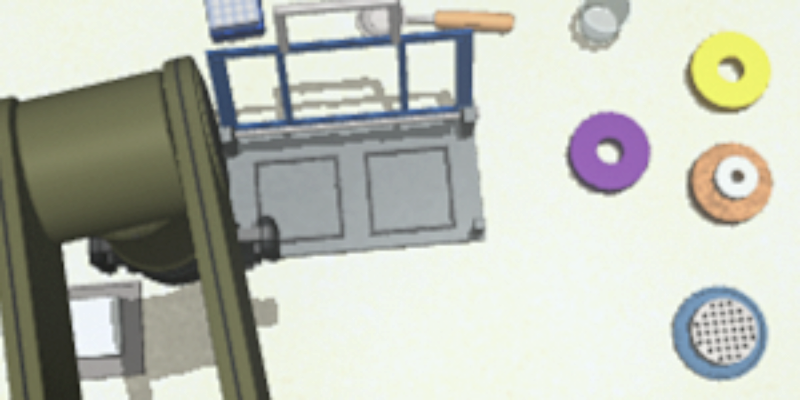

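All four parts and the lid stand as wanted, and the arm is clear of everything. Handing in.

```bash
python3 -c "
from station import arm
print(arm.finish_job(), arm.sense()['time_s'])"
```

```text
the job is handed in; nothing more can be done
the job is handed in; nothing more can be done
```

I opened the lid, moved all four parts to their places, and handed the job in after about 42 s. No verdict was reported, so the results below are from my own checks.

- **Lid:** I swung it by its handle past upright, with both stacks still in the holder, and let it fall back to its stop. The wrist and scene pictures put the handle about where it should be when fully open (about 1.98 rad, from the handle's position), both then and at the end. The top camera's last fix was about 9 mm further back than that.
- **Seal ring:** it lies over the post, flat on its foot and within about 2 mm of centre. Its height was judged only from the picture. In the last top picture the arm hid the post, and the detector's "seal" there was really the cork, so I ignored it.
- **Cap:** it stands nozzle-up on the brown cork ring, not the purple or yellow one. It is about 2 mm off centre in the wrist pictures. Overall the cameras disagreed, with a worst case of about 6–8 mm against the 13 mm allowed.
- **Disc and plate:** I felt the disc touch down in the dish and the plate in the tray. Each sits within about 2 mm of centre in the wrist pictures. The cameras differ from each other by up to about 7 mm.

The gripper was open and clear of everything when I handed in.

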